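# Set the desk riser to standing height and load its tray

### The job

Set the riser up for standing work: press the red brake knob down and turn it clockwise to the green dot so that it springs up there, wind the orange-barred wheel clockwise until the tray's red pointer is level with the green collar on the gauge post, then press the knob and turn it back to the red dot so that it springs up locked. Also put everything that lies loose to the left and right of the riser (three to five of: eraser, stapler, glasses case, drive, speaker) in the tray, before or after raising it, each right way up and flat on the tray's floor, none on top of another or on the rim. Leave the pen pot and jar where they are.

Things in the scene. Friction and masses are not known exactly. Their poses are not given: they have to be found in the camera images.
- riser: desk riser, fixed to the desk: steel base plate, a white console (92 x 280 mm, top 60 mm above the desk) along its front (-x) edge that carries the winding wheel and the brake knob, and behind it a rising wooden tray on two columns. Its x axis points from console to tray, y along both. Origin: on the desk, 105 mm behind (+x of) the line through the wheel and knob axes
- wheel_grip (a point): grip point on the axis of the winding wheel, 106 mm above the desk: a black disc (100 mm across, top 24 mm below this point) with an orange bar on it, 84 mm long along this point's x, 18 mm thick along its y, top 10 mm above this point. The point turns with the wheel; the wheel's axis is vertical
- wheel (a joint): angle of the winding wheel, rad, 0 at the start, limits 0 and 7.0; grows clockwise seen from above. Each rad raises the tray by 12 mm (anticlockwise lowers it). With the brake free it turns with about 0.15 N m and stays where it is left; with the brake locked it is held fast (slips only above 2 N m)
- brake_grip (a point): grip point on the red brake knob's vertical axis, 118 mm above the desk when up: a red bar 64 mm long along this point's x, 16 mm thick along y, top 10 mm above this point, on a red skirt 60 mm across, its top 34 mm below this point. A white line on the bar's -x half points at the red dot when locked, the green dot when free. The point moves and turns with the knob
- brake_press (a joint): how far the brake knob is pressed down, m: 0 up, 0.012 fully down; its spring takes 4 N at the start and 10 N at full depth. It must be pressed more than 7.5 mm (and kept so) to be turned
- brake_turn (a joint): angle of the brake knob, rad: 0 locked (red dot, as at the start), 1.2 free (green dot, end stop); grows clockwise seen from above. While up it is caught at either end (within about 0.1 rad of it); let go near an end it springs up and catches, let go in between it stays down
- tray_floor (a point): centre of the tray's floor (upper face), which rises and falls with the tray; axes as the riser's. Floor inside the rim: 188 mm along x, 418 mm along y; the rim is 6 mm thick and stands 18 mm above the floor. 107 mm above the desk at the start
- pointer (a point): tip of the red pointer on the tray's left (+y) end, level with the tray's floor, beside a steel gauge post (8 mm square, 220 mm high) that stands 255 mm along +y from the middle of the tray
- collar: green collar (24 x 18 x 8 mm) fixed on the gauge post, marking the height wanted. Origin: its centre
- pen_pot: black square pen pot with pens, 90 x 90 x 100 mm, pens up to 160 mm high; origin under its centre; bystander
- jar: blue jar, 70 mm across, 100 mm high; origin under its centre; bystander
- eraser: whiteboard eraser, blue back over a grey felt sole, 120 x 42 x 32 (back 40 wide) mm (length along its x, width along y, height); origin at the centre of its underside; about 0.04 to 0.3 kg; may be absent (None)
- stapler: stapler, black base with a narrower red top, 120 x 36 x 36 (base 12 high; above it the red top is 110 x 26, its middle 3 mm off to -x) mm (length along its x, width along y, height); origin at the centre of its underside; about 0.04 to 0.3 kg; may be absent (None)
- case: grey fabric-covered glasses case, 120 x 42 x 36 mm (length along its x, width along y, height); origin at the centre of its underside; about 0.04 to 0.3 kg; may be absent (None)
- drive: flat silver external drive with a black inlay, 110 x 40 x 16 mm (length along its x, width along y, height); origin at the centre of its underside; about 0.04 to 0.3 kg; may be absent (None)
- speaker: wooden desk speaker with three black buttons on top, 110 x 42 x 42 mm (length along its x, width along y, height); origin at the centre of its underside; about 0.04 to 0.3 kg; may be absent (None)

How it is judged:
By the outcome, as a careful person would: the job done as asked, in the order asked, and still so for the second after the job is handed in, with the robot touching nothing.
Of eraser, stapler, case, drive, speaker only 3 to 5 are there at a start; the rules pass over those that are not, and their reading is None.
At some moment in a run one of eraser, stapler, case, drive, speaker may be knocked a few centimetres aside while the robot is not near it.
Once in a run the grip may slacken for a moment while it holds something.
It also fails if it takes over 210 s, if anything falls off the work surface, if the arm or the gripper's body presses on something with over 40 N, if the wrist force passes 120 N, or if a joint passes its speed limit or range.

### The arm

A 7-joint arm with a two-finger parallel gripper is mounted at the origin on the work surface. World frame = base frame: x ahead of the robot, y to its left, z up, the work surface at z = 0. Lengths are in mm, angles in rad, forces in N, time in s.
With the tool pointing down it reaches from about 400 to 875 mm from the base axis. Payload 4.4 kg.
Tool frame: the origin (TCP) lies on the centre line of the jaws, within the pads' length; the fingertips stand 14 mm ahead of it and the grasp point (between the pads) lies 5 mm behind it (tips_ahead is the distance from the TCP to the fingertips, in mm); z points along the fingers, y is the line along which they close (so a half turn about z gives the same grasp; the last joint's range is limited). The gripper opens to 85 mm and grips with 20 to 120 N. Pads are 22 mm wide; open, the fingers measure 114 mm over their backs; the gripper's body (76 mm by 85 mm) begins 54 mm behind the grasp point. The pads swing forward as they close: fully open they stand 13 mm farther back than shut.
Start: joints at [-1.395, 0.628, 0.038, 1.517, -0.027, 0.996, -0.02], TCP at [155.617, 631.111, 222.213] pointing down, gripper open.
Joint ranges: [-3.06, 3.06], [-0.37, 2.12], [-1.25, 1.32], [0.18, 2.47], [-1.1, 4.24], [0.23, 1.98], [-2.94, 2.94]. Speed limits (rad/s): [2.57, 2.57, 3.14, 3.14, 3.14, 3.14, 3.14].

### API

Orientations are given as [roll, pitch, yaw] about the fixed x, y, z axes, in that order (R = Rz(yaw) Ry(pitch) Rx(roll)).
In Python, from cell import * gives the robot as it stands.
- The arm moves only by the tool move_arm, never from a script. Its argument "rows" is text: rows parted by semicolons, each of 7 numbers parted by spaces: the shift along the tool's x, y, z scaled (see below), then the turn, a rotation vector about the tool's x, y, z scaled (see below), then the closure, from -1 (fully open) to 1 (shut). A call has 1 to 12 rows; each row is the pose to reach, as a shift and turn from the pose commanded when the call began, along the tool's axes at that moment; what a row does not reach only later rows make up. The controller multiplies each number of a shift by 0.3 m and each number of a turn by pi/2 rad. A row lasts 1/12 s, in which the tool goes at most 41.7 mm and 7.16 degrees, less where a joint would pass 70% of its speed; a pose out of reach is approached as far as the arm can. A call with a number of a shift or a turn outside -1 to 1 is refused whole. A call with a gripper value outside its range is refused whole. The fingers move at their own pace and stop on an object; the grip force is fixed at half the most. Time passes only in rows, so rows that repeat a pose let the fingers close. It gives the time, the measured TCP pose, the force, the opening and the grip force at its end, in the units of the state.
- read_state(): the state, without advancing time (a new reading comes with each control period).
- get_image(name): name is "scene" or "side" or "wrist"; returns a dict with "img" (480x640x3 uint8, red, green, blue), "vfov" (degrees; the focal length in pixels is half the picture's height over the tangent of half this angle, whatever the lens; pixels are square), "cx", "cy" (the principal point, pixels), "extrinsics" (4x4, takes a point from camera to world coordinates); the wrist camera has in their place "T_tool_cam" (4x4, takes a point from camera to tool coordinates, whose origin is the TCP and whose axes are the flange's). Camera axes: x right, y up, looking along -z (the intrinsics and any distortion apply to the point x, -y, -z); pixel columns grow to the right and rows downward; lengths in mm; the calibration is good to about 2 mm. A picture is of the moment at which its call begins: read the wrist's pose just before it. There is no depth.
- finish_job(): hands the job in; it is judged then, once.
The state is a dict: "clock": time; "qpos": joint angles; "qd": joint speeds; "tau": joint torques, N m; "eef_pos": TCP position; "tool_rot": TCP orientation; "force": force on the tool from outside, world axes, zero at the start; "torque": the same for the moment, N m; "width": finger opening in mm; "gripper_force": force on a finger pad.
Only numpy, scipy, OpenCV 4.12 (cv2) and the standard library are available. Lean on these libraries where they do the work, as an engineer would, in place of code of your own. Each camera call takes 0.05 s, during which the arm holds its last target. There are 200 camera calls.

## Working session

There is one attempt and no reset: what is moved stays moved. The work goes in short steps, Python scripts to look and compute and a tool call to move; the robot and the scene stay as the last step left them, time stands still between calls to the robot, and variables do not carry over. Pictures are saved under pics/ and viewed, at most 14 in all, crops included, and the job is handed in when it is done.

Besides the shell and the picture viewer there is one more tool, called after "Emit:" in YAML: its name, and indented under it one key for each argument. move_arm: Moves the arm, as the interface text tells. Its arguments: {"type":"object","properties":{"rows":{"type":"string"}},"required":["rows"]}

```bash
ls; mkdir -p pics; python3 - <<'E'
from cell import *
import cv2,numpy as np
s=read_state();print({k:np.round(v,3) for k,v in s.items()})
for n in ["scene","side","wrist"]:
    d=get_image(n);cv2.imwrite(f"pics/{n}0.png",d["img"][:,:,::-1])
    print(n,{k:np.round(v,3).tolist() for k,v in d.items() if k!="img"})
E
```

```text
pics
{'clock': np.float64(0.0), 'qpos': array([-1.395,  0.629,  0.038,  1.518, -0.027,  0.996, -0.02 ]), 'qd': array([-0.001, -0.   ,  0.   , -0.   , -0.001, -0.   ,  0.003]), 'tau': array([-0.0000e+00, -5.6341e+01,  1.2260e+00, -1.9345e+01,  1.1000e-02,
        1.0000e-02, -0.0000e+00]), 'eef_pos': array([155.484, 630.423, 221.271]), 'tool_rot': array([-3.14,  0.  ,  2.9 ]), 'force': array([-0.072,  0.056, -0.117]), 'torque': array([ 0.027, -0.045,  0.046]), 'gripper_force': np.float64(0.0), 'width': np.float64(85.287)}
scene {'vfov': 50.095, 'cx': 314.348, 'cy': 246.326, 'extrinsics': [[0.316, -0.63, 0.709, 1278.768], [0.949, 0.203, -0.243, -241.557], [0.009, 0.749, 0.662, 784.885], [0.0, 0.0, 0.0, 1.0]]}
side {'vfov': 42.857, 'cx': 323.74, 'cy': 242.025, 'extrinsics': [[0.876, 0.294, -0.383, -45.402], [-0.482, 0.538, -0.691, -1126.12], [0.003, 0.79, 0.613, 1101.985], [0.0, 0.0, 0.0, 1.0]]}
wrist {'vfov': 66.202, 'cx': 318.503, 'cy': 239.409, 'T_tool_cam': [[0.002, 0.962, 0.273, 69.567], [1.0, -0.002, -0.0, 0.175], [0.0, 0.273, -0.962, -153.878], [0.0, 0.0, 0.0, 1.0]]}
```

View pics/scene0.png

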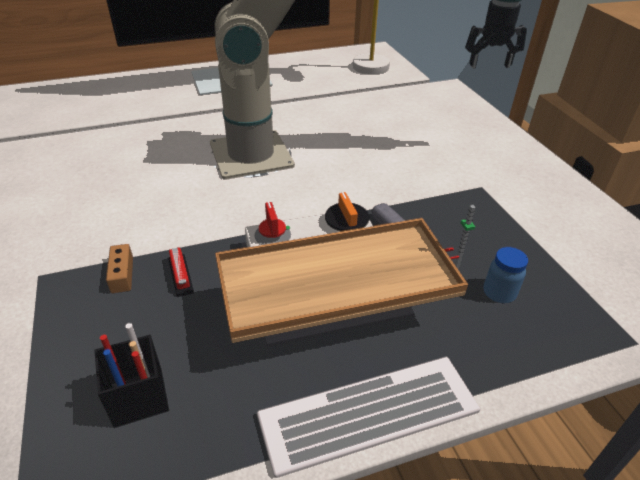

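View pics/side0.png

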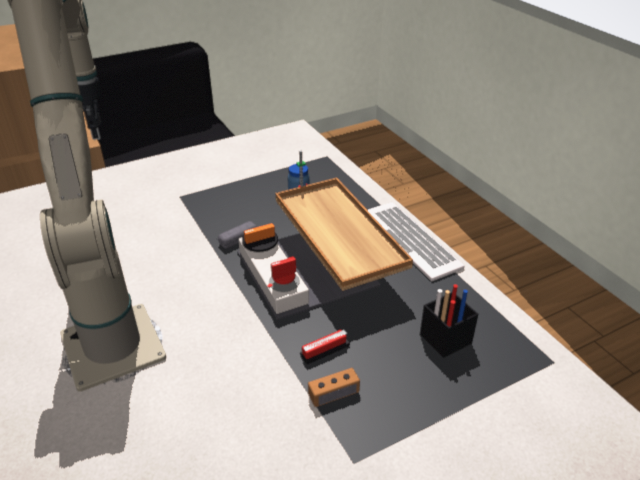

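```bash
cat >h.py <<'E'
import numpy as np,cv2
from cell import *
from scipy.spatial.transform import Rotation as R
class Cam:
    def __init__(s,name):
        if name=="wrist": st=read_state()
        d=get_image(name); s.img=np.ascontiguousarray(d["img"][:,:,::-1]); s.hsv=cv2.cvtColor(s.img,cv2.COLOR_BGR2HSV)
        s.f=s.img.shape[0]/2/np.tan(np.radians(d["vfov"])/2); s.c=np.array([d["cx"],d["cy"]])
        if name=="wrist":
            T=np.eye(4);T[:3,:3]=R.from_euler("xyz",st["tool_rot"]).as_matrix();T[:3,3]=st["eef_pos"]; s.T=T@d["T_tool_cam"]
        else: s.T=d["extrinsics"]
    def ray(s,px):
        px=np.atleast_2d(px).astype(float); v=np.c_[(px-s.c)/s.f*[1,-1],-np.ones(len(px))]
        return s.T[:3,3], v@s.T[:3,:3].T
    def at(s,px,z):
        o,v=s.ray(px); return o+v*((z-o[2])/v[:,2])[:,None]
    def proj(s,P):
        p=(np.atleast_2d(P)-s.T[:3,3])@s.T[:3,:3]; return s.c+s.f*p[:,:2]/-p[:,2:]*[1,-1]
    def blobs(s,lo,hi,amin=40):
        m=cv2.inRange(s.hsv,np.array(lo),np.array(hi))
        c,_=cv2.findContours(m,cv2.RETR_EXTERNAL,cv2.CHAIN_APPROX_NONE)
        return sorted([k[:,0] for k in c if cv2.contourArea(k)>amin],key=lambda k:-cv2.contourArea(k))
    def rect(s,k,z):
        P=s.at(k,z)[:,:2].astype(np.float32); (c,wh,a)=cv2.minAreaRect(P)
        if wh[0]<wh[1]: wh=wh[::-1]; a+=90
        return np.round(c,1),np.round(wh,1),round((a+90)%180-90,1)
def tri(c1,p1,c2,p2):
    o1,v1=c1.ray(p1);o2,v2=c2.ray(p2);v1=v1[0]/np.linalg.norm(v1);v2=v2[0]/np.linalg.norm(v2)
    t=np.linalg.lstsq(np.c_[v1,-v2],o2-o1,rcond=None)[0];a=o1+t[0]*v1;b=o2+t[1]*v2
    return np.round((a+b)/2,1),round(np.linalg.norm(a-b),1)
E
python3 - <<'E'
from h import *
a=Cam("scene");b=Cam("side")
for n,px,z in [("speaker",(334,384),42),("stapler",(324,345),36),("case",(238,234),36),("pot",(449,325),100),("jar",(299,170),100),("wheel",(260,235),116),("knob",(284,270),128)]:
    print(n,b.at(px,z).round())
print("collar",tri(a,(467,224),b,(300,164)))
for px in [(217,253),(443,221),(463,290),(236,333)]: print(a.at(px,125).round())
E
```

```text
speaker [[ 393. -384.   42.]]
stapler [[ 431. -269.   36.]]
case [[420. 227.  36.]]
pot [[ 681. -403.  100.]]
jar [[690. 364. 100.]]
wheel [[435.  93. 116.]]
knob [[423. -80. 128.]]
collar (array([652.3, 279.6, 174.7]), np.float64(2.8))
[[ 534. -182.  125.]]
[[579. 278. 125.]]
[[765. 215. 125.]]
[[ 735. -188.  125.]]
```

Emit:
move_arm:
  rows: "-.776 -.891 -.333 0 0 -.154 -1;-.776 -.891 -.333 0 0 -.154 -1;-.776 -.891 -.333 0 0 -.154 -1;-.776 -.891 -.333 0 0 -.154 -1;-.776 -.891 -.333 0 0 -.154 -1;-.776 -.891 -.333 0 0 -.154 -1;-.776 -.891 -.333 0 0 -.154 -1;-.776 -.891 -.333 0 0 -.154 -1;-.776 -.891 -.333 0 0 -.154 -1;-.776 -.891 -.333 0 0 -.154 -1;-.776 -.891 -.333 0 0 -.154 -1"

```text
clock: 1.17
eef_pos: [318.9, 314.5, 323.0]
tool_rot: [3.14, 0.001, 3.137]
force: [-0.2, 0.2, -0.2]
width: 85.5
gripper_force: 0.0
```

Emit:
move_arm:
  rows: "-.543 -1 -.33 0 0 0 -1;-.543 -1 -.33 0 0 0 -1;-.543 -1 -.33 0 0 0 -1;-.543 -1 -.33 0 0 0 -1;-.543 -1 -.33 0 0 0 -1;-.543 -1 -.33 0 0 0 -1;-.543 -1 -.33 0 0 0 -1;-.543 -1 -.33 0 0 0 -1;-.543 -1 -.33 0 0 0 -1;-.543 -1 -.33 0 0 0 -1;-.543 -1 -.33 0 0 0 -1"

```text
clock: 2.08
eef_pos: [481.1, 16.4, 420.6]
tool_rot: [3.141, -0.001, 3.141]
force: [-0.2, 0.6, 1.0]
width: 85.4
gripper_force: 0.0
```

```bash
python3 - <<'E'
from h import *
s=read_state();print(s["clock"],s["eef_pos"],s["tool_rot"],s["qpos"].round(2))
w=Cam("wrist");cv2.imwrite("pics/w1.png",w.img)
E
```

```text
2.0833 [481.0770986   16.43258698 420.63597684] [ 3.14123735e+00 -5.76273036e-04  3.14116261e+00] [-0.32  0.21  0.29  1.65 -0.06  1.29  1.55]
```

View pics/w1.png

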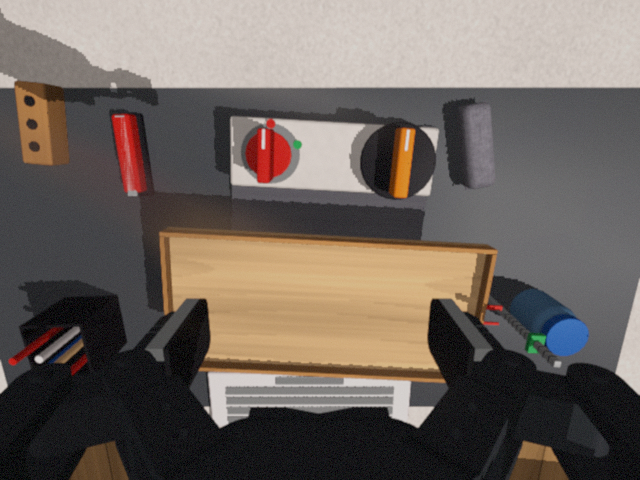

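```bash
python3 - <<'E'
from h import *
w=Cam("wrist")
for n,p in dict(sp=(30,140),st=(130,140),case=(478,140),kn=(265,170),skirt=(250,155),wh=(400,180),tray=(300,280),cons=(330,160),collar=(540,344),ptr=(494,307)).items(): print(n,w.hsv[p[1],p[0]])
def roi(lo,hi,x0,x1,y0,y1,z,n):
    m=np.zeros(w.hsv.shape[:2],np.uint8);m[y0:y1,x0:x1]=cv2.inRange(w.hsv,np.array(lo),np.array(hi))[y0:y1,x0:x1]
    m=cv2.morphologyEx(m,cv2.MORPH_OPEN,np.ones((3,3)))
    c,_=cv2.findContours(m,cv2.RETR_EXTERNAL,cv2.CHAIN_APPROX_NONE)
    k=max(c,key=cv2.contourArea)[:,0]; print(n,w.rect(k,z),cv2.boundingRect(k)); return k
roi((3,90,70),(22,255,255),0,90,60,190,42,"speaker")
roi((0,120,60),(12,255,255),100,160,90,210,36,"stapler")
roi((0,150,60),(6,255,255),236,300,128,190,128,"knob")
roi((5,180,120),(18,255,255),380,420,110,210,116,"wheel")
roi((5,40,60),(25,255,255),150,510,220,390,125,"tray")
roi((0,0,140),(180,40,255),225,445,110,200,60,"console")
print([ (w.rect(k,128)[0],cv2.boundingRect(k)) for k in w.blobs((45,120,60),(80,255,255),8)])
# case
roi((100,8,40),(150,60,130),450,500,90,195,36,"case")
E
```

```text
sp [ 14 143 153]
st [  1 221 188]
case [144  10 125]
kn [  1 208 200]
skirt [179 199 122]
wh [ 16 208 213]
tray [ 18  98 213]
cons [ 12  16 209]
collar [ 68 124 142]
ptr [  1 193 182]
speaker (array([ 398.4, -365.2]), array([109.2,  65.8]), -5.7) (14, 81, 54, 85)
stapler (array([ 437.2, -244.5]), array([108.6,  17.2]), 2.0) (123, 114, 23, 79)
knob (array([436.6, -43. ]), array([58., 48.]), -47.1) (246, 130, 44, 53)
wheel (array([444.7, 121. ]), array([83.2, 18. ]), -3.2) (392, 129, 22, 70)
tray (array([630.7,  22.6]), array([439.7, 222.9]), 86.8) (152, 220, 345, 165)
console (array([437.8,  -4.8]), array([195.8,  91. ]), 86.9) (230, 120, 141, 74)
[(array([684.7, 314. ]), (524, 334, 20, 21)), (array([422.3,  -8.4]), (293, 142, 7, 8))]
case (array([466.6, 252.3]), array([39. , 19.9]), 50.5) (468, 167, 24, 21)
```

Emit:
move_arm:
  rows: ".147 -.207 .7 0 0 .034 -1;.147 -.207 .7 0 0 .034 -1;.147 -.207 .7 0 0 .034 -1;.147 -.207 .7 0 0 .034 -1;.147 -.207 .7 0 0 .034 -1;.147 -.207 .7 0 0 .034 -1;.147 -.207 .7 0 0 .034 -1;.147 -.207 .7 0 0 .034 -1"

```text
clock: 2.85
eef_pos: [436.2, -44.7, 210.8]
tool_rot: [3.141, -0.002, 3.09]
force: [0.4, 0.2, -0.5]
width: 85.6
gripper_force: 0.0
```

```bash
python3 - <<'E'
from h import *
w=Cam("wrist");cv2.imwrite("pics/w2.png",w.img)
for k in w.blobs((0,150,150),(8,255,255),30): print("red",w.rect(k,128),cv2.boundingRect(k),w.rect(k,60)[0])
for k in w.blobs((45,120,60),(80,255,255),8): print("g",w.rect(k,60)[0])
for k in w.blobs((9,170,120),(20,255,255),100): print("or",w.rect(k,116),cv2.boundingRect(k))
E
```

```text
red (array([434.4, -39.5]), array([65.9, 32.4]), -2.6) (301, 191, 50, 96) [453.7 -39.1]
red (array([ 418. , -196.2]), array([77.7, 18.9]), 1.6) (60, 169, 55, 115) [ 432.6 -240.8]
red (array([389.9, -45.8]), array([8.3, 8.2]), 87.2) (306, 167, 14, 14) [396.5 -47.2]
g [424.  -11.4]
or (array([444.2, 120.9]), array([83.6, 18.2]), -3.2) (533, 178, 46, 116)
```

View pics/w2.png

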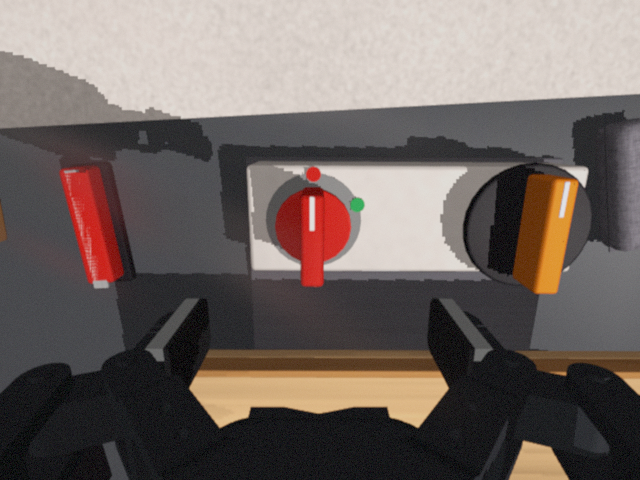

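```bash
python3 - <<'E'
from h import *
w=Cam("wrist")
m=cv2.inRange(w.hsv,(0,150,150),(8,255,255)); 
ys,xs=np.nonzero(m[255:286,295:330]);print("bar below skirt",xs.min()+295,xs.max()+295, m[200,295:330].nonzero()[0][[0,-1]]+295)
print(w.at([(302,191),(324,191),(302,286),(324,286)],128).round(1))
k=[k for k in w.blobs((0,120,60),(12,255,255),500)]+w.blobs((170,120,60),(180,255,255),500)
for c in k: print(cv2.boundingRect(c))
print("skirt",w.at([(313,227)],84),"reddot",w.at([(313,174)],60))
print(read_state()["eef_pos"])
E
```

```text
bar below skirt 302 329 [301 329]
[[402.4 -53.3 128. ]
 [403.1 -39.1 128. ]
 [468.5 -57.4 128. ]
 [469.3 -42.1 128. ]]
(275, 185, 76, 100)
(60, 163, 64, 119)
skirt [[437.54834389 -48.66160301  84.        ]] reddot [[398.71737876 -46.92508233  60.        ]]
[438.06594132 -44.876915   212.28912802]
```

Emit:
move_arm:
  rows: ".009 -.0105 .1 0 0 0 -1;.009 -.0105 .2 0 0 0 -1;.009 -.0105 .28 0 0 0 -1;.009 -.0105 .331 0 0 0 -1;.009 -.0105 .331 0 0 0 -1;.009 -.0105 .331 0 0 0 1;.009 -.0105 .331 0 0 0 1;.009 -.0105 .331 0 0 0 1;.009 -.0105 .331 0 0 0 1;.009 -.0105 .331 0 0 0 1;.009 -.0105 .331 0 0 0 1"

```text
clock: 3.87
eef_pos: [434.1, -49.3, 112.4]
tool_rot: [3.142, 0.001, 3.088]
force: [-0.1, -1.2, 4.1]
width: 13.6
gripper_force: 61.5
```

Emit:
move_arm:
  rows: "0 0 0 0 0 0 1;0 0 0 0 0 0 1"

```text
clock: 4.03
eef_pos: [434.1, -49.3, 112.3]
tool_rot: [3.141, 0.001, 3.088]
force: [0.0, 1.0, 5.6]
width: 13.6
gripper_force: 59.8
```

Emit:
move_arm:
  rows: "0 0 .02 0 0 0 1;0 0 .039 0 0 0 1;0 0 .039 0 0 0 1"

```text
clock: 4.28
eef_pos: [434.1, -49.4, 100.6]
tool_rot: [3.141, 0.001, 3.088]
force: [-0.4, -0.3, 7.9]
width: 13.6
gripper_force: 60.1
```

Emit:
move_arm:
  rows: "0 0 0 0 0 .076 1;0 0 0 0 0 .152 1;0 0 0 0 0 .228 1;0 0 0 0 0 .304 1;0 0 0 0 0 .38 1;0 0 0 0 0 .456 1;0 0 0 0 0 .532 1;0 0 0 0 0 .608 1;0 0 0 0 0 .684 1;0 0 0 0 0 .75 1;0 0 0 0 0 .77 1;0 0 0 0 0 .77 1"

```text
clock: 5.28
eef_pos: [435.3, -49.5, 101.4]
tool_rot: [3.138, 0.001, 1.878]
force: [-0.1, 0.3, 16.1]
width: 14.1
gripper_force: 61.6
```

Emit:
move_arm:
  rows: "0 0 -.02 0 0 0 1;0 0 -.037 0 0 0 1;0 0 -.037 0 0 0 1;0 0 -.037 0 0 0 -1;0 0 -.037 0 0 0 -1;0 0 -.037 0 0 0 -1;0 0 -.037 0 0 0 -1;0 0 -.037 0 0 0 -1;0 0 -.12 0 0 0 -1;0 0 -.25 0 0 0 -1;0 0 -.37 0 0 0 -1;0 0 -.37 0 0 0 -1"

```text
clock: 6.28
eef_pos: [436.8, -50.5, 215.8]
tool_rot: [3.133, 0.003, 1.878]
force: [0.9, 0.3, -0.2]
width: 85.6
gripper_force: 0.0
```

```bash
python3 - <<'E'
from h import *
s=read_state();print(s["eef_pos"],s["tool_rot"],s["qpos"].round(2),s["width"])
a=Cam("side");cv2.imwrite("pics/s3.png",cv2.resize(a.img[220:320,210:330],None,fx=4,fy=4))
E
```

```text
[436.81997738 -50.51203666 215.81746664] [3.13318684 0.00319069 1.87824076] [-0.5   0.43  0.77  2.1  -0.43  0.76  0.85] 85.56808126513536
```

View pics/s3.png

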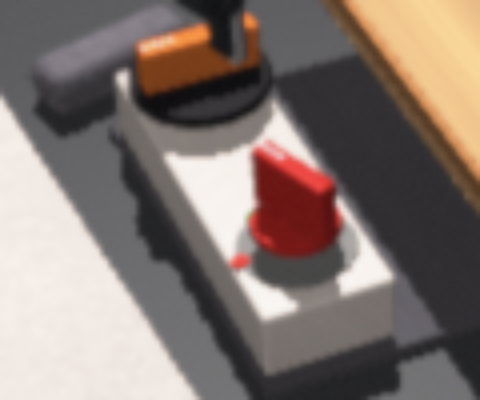

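Emit:
move_arm:
  rows: ".536 .195 0 0 0 -.77 -1;.536 .195 0 0 0 -.77 -1;.536 .195 0 0 0 -.77 -1;.536 .195 0 0 0 -.77 -1;.536 .195 0 0 0 -.77 -1;.536 .195 0 0 0 -.77 -1;.536 .195 0 0 0 -.77 -1;.536 .195 0 0 0 -.77 -1;.536 .195 0 0 0 -.77 -1;.536 .195 0 0 0 -.77 -1;.536 .195 0 0 0 -.77 -1;.536 .195 0 0 0 -.77 -1"

```text
clock: 7.33
eef_pos: [439.9, 121.5, 210.3]
tool_rot: [-3.141, -0.002, 3.086]
force: [0.2, -0.0, -0.3]
width: 85.6
gripper_force: 0.0
```

```bash
python3 - <<'E'
from h import *
s=read_state();print(s["eef_pos"],s["tool_rot"],s["qpos"].round(2))
w=Cam("wrist")
for k in w.blobs((9,170,120),(20,255,255),100)[:2]: print("or",w.rect(k,116),cv2.boundingRect(k))
for k in w.blobs((0,150,150),(8,255,255),200): print("red",w.rect(k,128),cv2.boundingRect(k))
b=w.blobs((90,0,40),(175,70,140),500)
for k in b[:6]: print("grey",w.rect(k,36),cv2.boundingRect(k))
cv2.imwrite("pics/w4.png",w.img)
E
```

```text
[439.87192979 121.47562794 210.28886526] [-3.14130283e+00 -1.95508267e-03  3.08551361e+00] [-0.63  0.4   0.41  2.06 -0.23  0.73  1.44]
or (array([443.9, 121.1]), array([85.6, 18. ]), -3.3) (305, 183, 27, 118)
red (array([435.5, -38.7]), array([84.7, 30.1]), -88.0) (20, 226, 121, 50)
grey (array([463.1, 137.3]), array([661.6, 292.7]), 82.8) (0, 89, 640, 306)
grey (array([696.4, 391.1]), array([88.2, 35. ]), 37.4) (560, 402, 50, 54)
grey (array([730.7, 350.4]), array([63.6, 54.2]), 86.9) (506, 440, 57, 40)
```

View pics/w4.png

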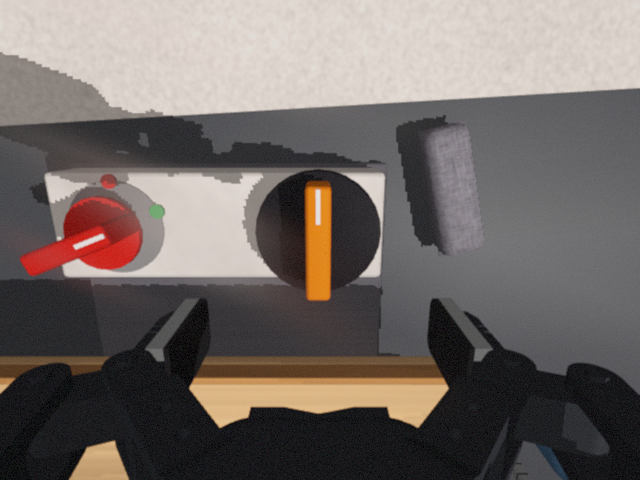

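Emit:
move_arm:
  rows: "-.0135 -.001 .12 0 0 0 -1;-.0135 -.001 .24 0 0 0 -1;-.0135 -.001 .32 0 0 0 -1;-.0135 -.001 .361 0 0 0 -1;-.0135 -.001 .361 0 0 0 -1;-.0135 -.001 .361 0 0 0 1;-.0135 -.001 .361 0 0 0 1;-.0135 -.001 .361 0 0 0 1;-.0135 -.001 .361 0 0 0 1;-.0135 -.001 .361 0 0 0 1;-.0135 -.001 .361 0 0 0 1;-.0135 -.001 .361 0 0 0 1"

```text
clock: 8.38
eef_pos: [445.1, 120.6, 103.8]
tool_rot: [3.142, 0.001, 3.087]
force: [-1.4, -2.5, 6.9]
width: 15.4
gripper_force: 58.5
```

Emit:
move_arm:
  rows: "0 0 0 0 0 .05 1;0 0 0 0 0 .1 1;0 0 0 0 0 .17 1;0 0 0 0 0 .24 1;0 0 0 0 0 .31 1;0 0 0 0 0 .38 1;0 0 0 0 0 .45 1;0 0 0 0 0 .52 1;0 0 0 0 0 .59 1;0 0 0 0 0 .65 1;0 0 0 0 0 .7 1;0 0 0 0 0 .7 1"

```text
clock: 9.38
eef_pos: [445.2, 120.8, 103.7]
tool_rot: [3.14, 0.001, 1.985]
force: [-1.2, -1.4, 8.5]
width: 15.0
gripper_force: 58.9
```

Emit:
move_arm:
  rows: "0 0 0 0 0 .07 1;0 0 0 0 0 .14 1;0 0 0 0 0 .21 1;0 0 0 0 0 .28 1;0 0 0 0 0 .35 1;0 0 0 0 0 .42 1;0 0 0 0 0 .49 1;0 0 0 0 0 .56 1;0 0 0 0 0 .63 1;0 0 0 0 0 .7 1;0 0 0 0 0 .75 1;0 0 0 0 0 .75 1"

```text
clock: 10.38
eef_pos: [445.5, 120.8, 103.8]
tool_rot: [3.14, -0.001, 0.807]
force: [-1.3, -1.1, 8.9]
width: 15.1
gripper_force: 59.3
```

```bash
python3 - <<'E'
from h import *
s=read_state();print(s["eef_pos"],s["tool_rot"],s["qpos"].round(2))
a=Cam("scene");b=Cam("side")
A=a.blobs((45,120,60),(80,255,255),10);B=b.blobs((45,100,40),(80,255,255),6)
print([cv2.boundingRect(k) for k in A],[cv2.boundingRect(k) for k in B])
x0,y0=400,180
cv2.imwrite("pics/c5.png",np.hstack([cv2.resize(a.img[195:275,425:505],(480,480),interpolation=cv2.INTER_CUBIC),cv2.resize(b.img[140:200,275:315],(320,480),interpolation=cv2.INTER_CUBIC)]))
E
```

```text
[445.53679228 120.76273668 103.75719547] [ 3.13980335e+00 -1.19012516e-03  8.07286668e-01] [-0.9   0.76  0.92  2.16 -0.98  0.72 -0.07]
[(461, 220, 14, 10)] [(297, 162, 9, 4)]
```

View pics/c5.png

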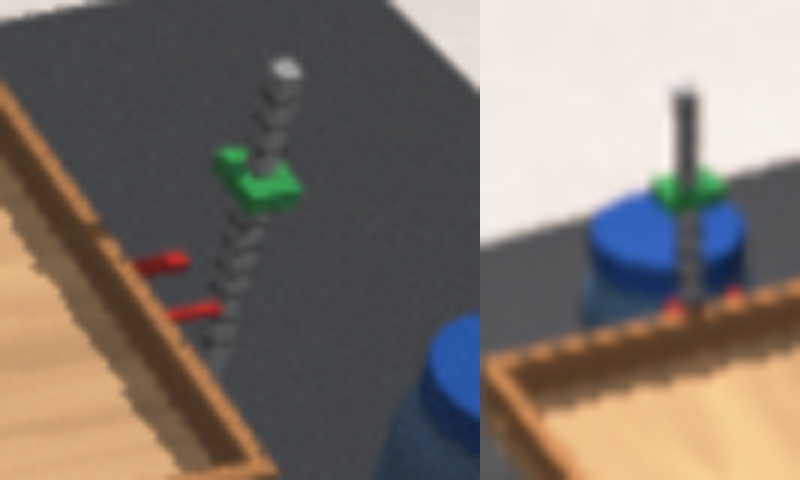

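```bash
python3 - <<'E'
from h import *
a=Cam("scene");b=Cam("side")
T,g=tri(a,(472.8,206.3),b,(300.8,151.5));print("posttop",T,g)
print("collar",tri(a,(468,225),b,(300.8,164.0)))
t1,t2=(456.2,238.7),(461.7,246.5)
def post(c,xy,px):  # height of nearest point on vertical line to pixel's ray
    zs=np.linspace(60,230,3401);p=c.proj(np.c_[np.tile(xy,(3401,1)),zs]);i=np.argmin(np.linalg.norm(p-px,axis=1));return zs[i],np.linalg.norm(p[i]-px)
for c,top,col in [(a,(472.8,206.3),(468,225)),(b,(300.8,151.5),(300.8,164.))]:
    xy=c.at(top,220)[0,:2];print(xy,"collar z",post(c,xy,col))
xy=a.at((472.8,206.3),220)[0,:2]
y=np.array([np.sin(.0545),np.cos(.0545)]);x=np.array([y[1],-y[0]])
# expected wheel line -> tray, post 255 along +y from tray middle
print("pointer if z=134.4:",a.at([t1,t2],134.4).round(1),"at 107",a.at([t1,t2],107).round(1))
print(a.proj([[*xy,z] for z in (134.4,165,170,175,180)]))
E
```

```text
posttop [655.1 279.2 217.4] 0.3
collar (array([655.1, 280.1, 174. ]), np.float64(2.3))
[658.1147328  276.62813743] collar z (np.float64(176.05), np.float64(0.1805493391549564))
[653.02519736 275.32016157] collar z (np.float64(178.2), np.float64(0.2814870384582875))
pointer if z=134.4: [[646.1 267.8 134.4]
 [669.7 266.1 134.4]] at 107 [[619.5 289.3 107. ]
 [644.1 287.4 107. ]]
[[463.37905072 241.62722111]
 [466.62117331 229.46972211]
 [467.16376848 227.4350673 ]
 [467.71006942 225.3865164 ]
 [468.26011422 223.32392656]]
```

Emit:
move_arm:
  rows: "0 0 0 0 0 0 -1;0 0 0 0 0 0 -1;0 0 0 0 0 0 -1;0 0 0 0 0 0 -1;0 0 -.1 0 0 0 -1;0 0 -.15 0 0 -.06 -1;0 0 -.15 0 0 -.13 -1;0 0 -.15 0 0 -.2 -1;0 0 -.15 0 0 -.27 -1;0 0 -.15 0 0 -.34 -1;0 0 -.15 0 0 -.41 -1;0 0 -.15 0 0 -.48 -1"

```text
clock: 11.58
eef_pos: [444.5, 121.3, 147.8]
tool_rot: [-3.141, -0.0, 1.57]
force: [-0.0, 0.5, -0.2]
width: 85.3
gripper_force: 0.0
```

Emit:
move_arm:
  rows: "0 0 0 0 0 -.85 -1;0 0 0 0 0 -.85 -1;0 0 0 0 0 -.85 -1;0 0 0 0 0 -.85 -1;0 0 0 0 0 -.85 -1;0 0 0 0 0 -.85 -1;0 0 0 0 0 -.85 -1;0 0 0 0 0 -.85 -1;0 0 0 0 0 -.85 -1;0 0 0 0 0 -.85 -1;0 0 0 0 0 -.85 -1;0 0 0 0 0 -.85 -1"

```text
clock: 12.58
eef_pos: [444.5, 121.2, 147.9]
tool_rot: [3.141, -0.0, 2.902]
force: [-0.3, 0.8, -0.4]
width: 85.5
gripper_force: 0.0
```

Emit:
move_arm:
  rows: "0 0 0 0 0 -.67 -1;0 0 0 0 0 -.67 -1;0 0 0 0 0 -.67 -1;0 0 0 0 0 -.67 -1;0 0 0 0 0 -.67 -1;0 0 0 0 0 -.67 -1;0 0 0 0 0 -.67 -1;0 0 0 0 0 -.67 -1;0 0 0 0 0 -.67 -1;0 0 0 0 0 -.67 -1"

```text
clock: 13.42
eef_pos: [444.5, 121.0, 147.7]
tool_rot: [3.141, -0.0, -2.333]
force: [0.0, 0.4, 0.0]
width: 85.3
gripper_force: 0.0
```

```bash
python3 - <<'E'
from h import *
s=read_state();print(s["eef_pos"],s["tool_rot"],s["qpos"].round(2))
E
```

```text
[444.49044522 121.01171014 147.68544974] [ 3.14114080e+00 -3.06879773e-04 -2.33251702e+00] [-0.4   0.48  0.1   2.11 -0.09  0.55  2.15]
```

Emit:
move_arm:
  rows: "0 0 .1 0 0 0 -1;0 0 .146 0 0 0 -1;0 0 .146 0 0 0 -1;0 0 .146 0 0 0 1;0 0 .146 0 0 0 1;0 0 .146 0 0 0 1;0 0 .146 0 0 0 1;0 0 .146 0 0 0 1;0 0 .146 0 0 0 1;0 0 .146 0 0 0 1;0 0 .146 0 0 0 1"

```text
clock: 14.33
eef_pos: [445.5, 120.9, 104.8]
tool_rot: [-3.14, 0.001, -2.332]
force: [-0.4, -1.1, 4.9]
width: 14.6
gripper_force: 58.5
```

Emit:
move_arm:
  rows: "0 0 0 0 0 .07 1;0 0 0 0 0 .14 1;0 0 0 0 0 .21 1;0 0 0 0 0 .28 1;0 0 0 0 0 .35 1;0 0 0 0 0 .42 1;0 0 0 0 0 .49 1;0 0 0 0 0 .56 1;0 0 0 0 0 .63 1;0 0 0 0 0 .7 1;0 0 0 0 0 .77 1;0 0 0 0 0 .8 1"

```text
clock: 15.33
eef_pos: [445.6, 120.5, 104.9]
tool_rot: [3.141, 0.002, 2.691]
force: [-0.1, -3.0, 7.4]
width: 14.5
gripper_force: 59.3
```

Emit:
move_arm:
  rows: "0 0 0 0 0 .07 1;0 0 0 0 0 .14 1;0 0 0 0 0 .21 1;0 0 0 0 0 .28 1;0 0 0 0 0 .35 1;0 0 0 0 0 .42 1;0 0 0 0 0 .49 1;0 0 0 0 0 .56 1;0 0 0 0 0 .63 1;0 0 0 0 0 .7 1;0 0 0 0 0 .75 1;0 0 0 0 0 .75 1"

```text
clock: 16.33
eef_pos: [445.3, 120.2, 104.8]
tool_rot: [3.14, 0.001, 1.514]
force: [-0.3, -2.3, 8.9]
width: 14.2
gripper_force: 59.3
```

```bash
python3 - <<'E'
from h import *
s=read_state();print(s["eef_pos"],s["tool_rot"],s["qpos"].round(2))
E
```

```text
[445.32447065 120.21122772 104.8261633 ] [3.13977944e+00 9.37238953e-04 1.51371523e+00] [-0.82  0.7   0.77  2.15 -0.86  0.63  0.51]
```

Emit:
move_arm:
  rows: "0 0 0 0 0 .07 1;0 0 0 0 0 .14 1;0 0 0 0 0 .21 1;0 0 0 0 0 .28 1;0 0 0 0 0 .35 1;0 0 0 0 0 .42 1;0 0 0 0 0 .49 1;0 0 0 0 0 .54 1;0 0 0 0 0 .54 1"

```text
clock: 17.08
eef_pos: [445.0, 120.4, 104.8]
tool_rot: [3.14, -0.0, 0.666]
force: [-2.0, -2.2, 9.3]
width: 14.6
gripper_force: 59.6
```

```bash
python3 - <<'E'
from h import *
s=read_state();print(s["eef_pos"],s["tool_rot"],s["qpos"].round(2))
a=Cam("scene");b=Cam("side")
cv2.imwrite("pics/c6.png",np.hstack([cv2.resize(a.img[195:255,435:495],(480,480),interpolation=cv2.INTER_CUBIC),cv2.resize(b.img[140:200,275:315],(320,480),interpolation=cv2.INTER_CUBIC)]))
E
```

```text
[445.01721788 120.35938896 104.80383875] [ 3.14022480e+00 -3.17092060e-04  6.65683229e-01] [-0.93  0.79  0.98  2.16 -1.02  0.77 -0.17]
```

View pics/c6.png

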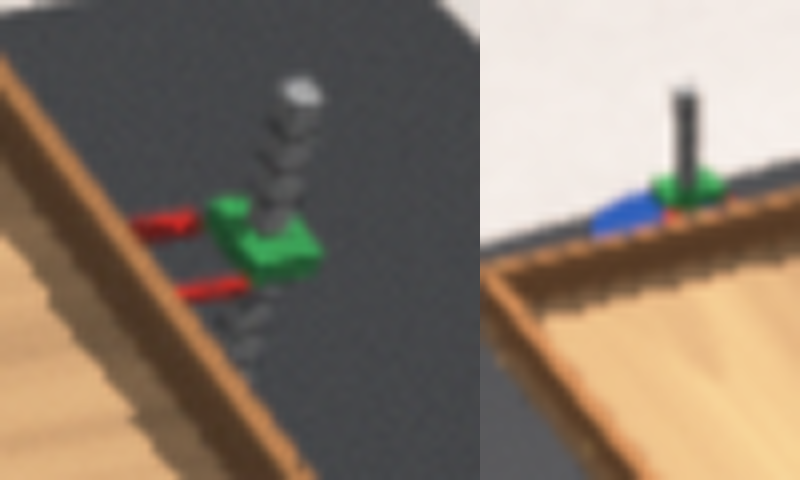

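```bash
python3 - <<'E'
from h import *
a=Cam("scene");b=Cam("side")
y=np.array([np.sin(.055),np.cos(.055),0]);x=np.array([y[1],-y[0],0])
for c,top,nm in [(a,(472.4,205.9),"scene"),(b,(300.4,151.1),"side")]:
    k=c.blobs((45,90,35),(85,255,255),5)[0];m=cv2.boundingRect(k);print(nm,"mask x",m[0],m[0]+m[2]-1,"y",m[1],m[1]+m[3]-1)
    xy=c.at(top,220)[0,:2]
    for l,w in [(24,18),(18,24)]:
      for z in (172,176,180):
        P=[np.array([*xy,z])+sx*l/2*x+sy*w/2*y+[0,0,sz*4] for sx in(-1,1) for sy in(-1,1) for sz in(-1,1)]
        p=c.proj(P);print(l,w,z,p.min(0).round(1),p.max(0).round(1))
# red tips subpixel
ks=a.blobs((0,120,80),(8,255,255),5)
for k in ks:
    r=cv2.boundingRect(k)
    if 440<r[0]<475 and 210<r[1]<245: print(r)
for z in(172,174,176): print(z,a.proj(a.at((472.4,205.9),220)*[1,1,0]+[0,0,z]))
E
```

```text
scene mask x 461 475 y 219 229
24 18 172 [459.3 220. ] [474.8 232.5]
24 18 176 [459.7 218.3] [475.3 230.9]
24 18 180 [460.1 216.7] [475.8 229.3]
18 24 172 [458.6 220.7] [475.5 231.8]
18 24 176 [459. 219.] [476.  230.2]
18 24 180 [459.4 217.4] [476.4 228.5]
side mask x 297 305 y 162 165
24 18 172 [295.8 161.9] [305.7 168.9]
24 18 176 [295.7 160.8] [305.7 167.7]
24 18 180 [295.7 159.6] [305.7 166.5]
18 24 172 [296.3 161.7] [305.2 169.2]
18 24 176 [296.2 160.5] [305.2 168. ]
18 24 180 [296.2 159.3] [305.2 166.8]
(451, 221, 9, 5)
(457, 229, 9, 4)
172 [[466.99994197 226.21155032]]
174 [[467.21788695 225.39178127]]
176 [[467.43642719 224.56977325]]
```

Emit:
move_arm:
  rows: "0 0 0 0 0 .06 1;0 0 0 0 0 .13 1;0 0 0 0 0 .13 1;0 0 0 0 0 .13 -1;0 0 0 0 0 .13 -1;0 0 0 0 0 .13 -1;0 0 0 0 0 .13 -1;0 0 -.1 0 0 .13 -1;0 0 -.2 0 0 .13 -1;0 0 -.35 0 0 .13 -1;0 0 -.35 0 0 .13 -1"

```text
clock: 18.2
eef_pos: [447.9, 120.5, 214.0]
tool_rot: [3.139, -0.008, 0.465]
force: [1.4, -0.0, -0.4]
width: 85.6
gripper_force: 0.0
```

```bash
python3 - <<'E'
from h import *
s=read_state();print(s["eef_pos"],s["tool_rot"],s["qpos"].round(2))
a=Cam("scene");w=Cam("wrist")
cv2.imwrite("pics/c7.png",np.hstack([cv2.resize(a.img[195:255,435:495],(480,480),interpolation=cv2.INTER_CUBIC),cv2.resize(w.img,(320,240))[:240].repeat(2,0)]))
for k in w.blobs((9,170,120),(20,255,255),300)[:2]: print("or",w.rect(k,116),cv2.boundingRect(k))
for k in a.blobs((0,120,80),(8,255,255),5):
    r=cv2.boundingRect(k)
    if 440<r[0]<475 and 210<r[1]<245: print(r)
E
```

```text
[447.89542199 120.49883002 213.96219938] [ 3.13909381 -0.00777957  0.46466794] [-1.08  0.67  1.23  2.05 -0.79  0.98 -0.55]
or (array([446.4, 121.7]), array([85.5, 17.5]), 27.1) (305, 177, 26, 118)
(451, 220, 10, 5)
(457, 228, 9, 4)
```

View pics/c7.png

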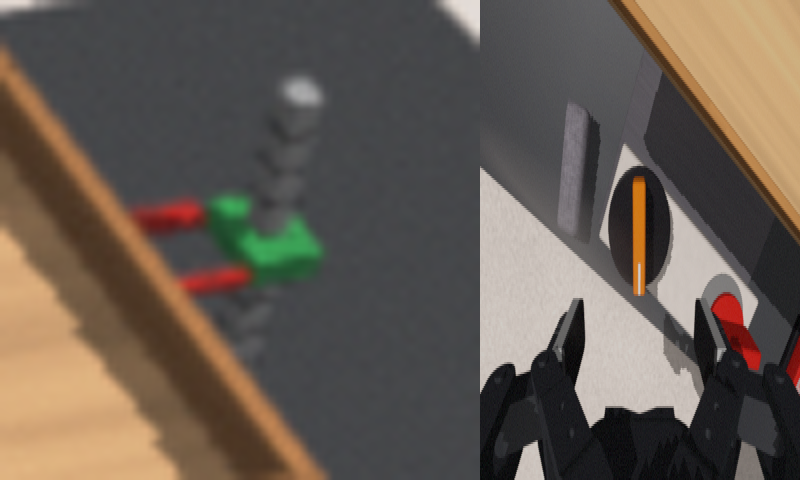

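Emit:
move_arm:
  rows: "-.29 .486 0 0 0 -.9 -1;-.29 .486 0 0 0 -.9 -1;-.29 .486 0 0 0 -.9 -1;-.29 .486 0 0 0 -.9 -1;-.29 .486 0 0 0 -.9 -1;-.29 .486 0 0 0 -.9 -1;-.29 .486 0 0 0 -.9 -1;-.29 .486 0 0 0 -.9 -1;-.29 .486 0 0 0 -.9 -1;-.29 .486 0 0 0 -.9 -1;-.29 .486 0 0 0 -.9 -1;-.29 .486 0 0 0 -.9 -1"

```text
clock: 19.3
eef_pos: [431.2, -47.5, 207.9]
tool_rot: [-3.14, -0.002, 1.885]
force: [-0.0, -0.6, -0.3]
width: 84.9
gripper_force: 0.0
```

```bash
python3 - <<'E'
from h import *
s=read_state();print(s["eef_pos"],s["tool_rot"],s["qpos"].round(2))
w=Cam("wrist")
for k in w.blobs((0,150,150),(8,255,255),200): print("red",w.rect(k,128),cv2.boundingRect(k))
E
```

```text
[431.21876096 -47.4829774  207.92702189] [-3.13969720e+00 -1.86983604e-03  1.88469191e+00] [-0.49  0.44  0.76  2.12 -0.44  0.75  0.86]
red (array([442.8, -44.1]), array([66.3, 30.9]), -72.1) (314, 195, 48, 97)
red (array([ 428.2, -178.8]), array([74.1, 18.9]), 1.9) (212, 381, 99, 30)
```

Emit:
move_arm:
  rows: "-.008 .012 .12 0 0 0 -1;-.008 .012 .22 0 0 0 -1;-.008 .012 .29 0 0 0 -1;-.008 .012 .318 0 0 0 -1;-.008 .012 .318 0 0 0 -1;-.008 .012 .318 0 0 0 1;-.008 .012 .318 0 0 0 1;-.008 .012 .318 0 0 0 1;-.008 .012 .318 0 0 0 1;-.008 .012 .318 0 0 0 1;-.008 .012 .318 0 0 0 1;-.008 .012 .318 0 0 0 1"

```text
clock: 20.35
eef_pos: [435.6, -49.6, 113.9]
tool_rot: [-3.141, -0.0, 1.879]
force: [-3.2, -1.3, 1.5]
width: 13.6
gripper_force: 58.8
```

Emit:
move_arm:
  rows: "0 0 .02 0 0 0 1;0 0 .039 0 0 0 1;0 0 .039 0 0 0 1;0 0 .039 0 0 0 1"

```text
clock: 20.68
eef_pos: [435.8, -49.7, 102.6]
tool_rot: [3.141, -0.001, 1.878]
force: [-3.1, -1.4, 10.8]
width: 13.8
gripper_force: 59.8
```

Emit:
move_arm:
  rows: "0 0 0 0 0 -.076 1;0 0 0 0 0 -.152 1;0 0 0 0 0 -.228 1;0 0 0 0 0 -.304 1;0 0 0 0 0 -.38 1;0 0 0 0 0 -.456 1;0 0 0 0 0 -.532 1;0 0 0 0 0 -.608 1;0 0 0 0 0 -.684 1;0 0 0 0 0 -.75 1;0 0 0 0 0 -.772 1;0 0 0 0 0 -.772 1"

```text
clock: 21.68
eef_pos: [434.9, -49.3, 102.4]
tool_rot: [3.141, -0.002, 3.092]
force: [-4.3, 0.6, 8.9]
width: 13.3
gripper_force: 59.8
```

Now release and lift, then measure the scene from higher up.

Emit:
move_arm:
  rows: "0 0 -.02 0 0 0 1;0 0 -.038 0 0 0 1;0 0 -.038 0 0 0 1;0 0 -.038 0 0 0 -1;0 0 -.038 0 0 0 -1;0 0 -.038 0 0 0 -1;0 0 -.038 0 0 0 -1;0 0 -.038 0 0 0 -1;0 0 -.15 0 0 0 -1;0 0 -.3 0 0 0 -1;0 0 -.45 0 0 0 -1;0 0 -.6 0 0 0 -1"

```text
clock: 22.68
eef_pos: [435.9, -49.5, 273.6]
tool_rot: [-3.141, -0.001, 3.091]
force: [0.5, -0.1, 0.2]
width: 85.4
gripper_force: 0.0
```

Emit:
move_arm:
  rows: "0 -.3 0 0 0 0 -1;0 -.3 0 0 0 0 -1;0 -.6 0 0 0 0 -1;0 -.6 0 0 0 0 -1;0 -.6 0 0 0 0 -1;0 -.6 0 0 0 0 -1;0 -.6 0 0 0 0 -1"

```text
clock: 23.27
eef_pos: [427.1, -229.4, 271.6]
tool_rot: [3.141, -0.0, 3.089]
force: [0.2, 0.2, 0.0]
width: 85.3
gripper_force: 0.0
```

```bash
python3 - <<'E'
from h import *
s=read_state();print(s["eef_pos"],s["tool_rot"],s["qpos"].round(2))
w=Cam("wrist");cv2.imwrite("pics/w8.png",w.img)
for k in w.blobs((0,150,130),(8,255,255),200): print("red",w.rect(k,36),w.rect(k,128),cv2.boundingRect(k))
for k in w.blobs((8,100,110),(22,255,255),500)[:5]: print("sp",w.rect(k,42),cv2.boundingRect(k))
E
```

```text
[ 427.12616375 -229.43209532  271.59717572] [ 3.14112945e+00 -4.70665932e-04  3.08938894e+00] [ 0.14  0.35  0.4   1.91 -0.17  0.92  2.14]
red (array([459. ,   5.9]), array([82.4, 19.6]), -2.2) (array([435.1, -48.8]), array([62.9, 14.9]), -2.2) (523, 183, 28, 75)
red (array([ 435.4, -262.2]), array([105. ,  15.2]), 1.5) (array([ 417.1, -253.5]), array([80.2, 11.6]), 1.5) (277, 162, 21, 97)
red (array([ 435.5, -248. ]), array([105.5,   8.8]), 2.1) (array([ 417.2, -242.7]), array([80.6,  6.7]), 2.1) (292, 162, 17, 97)
sp (array([ 397.2, -371.4]), array([108.7,  51.6]), -5.5) (152, 127, 55, 107)
sp (array([ 681. , -120.8]), array([74.9, 74.9]), 87.1) (386, 376, 63, 52)
sp (array([779. ,  45.2]), array([78.8, 63.6]), 87.1) (509, 440, 60, 40)
```

View pics/w8.png

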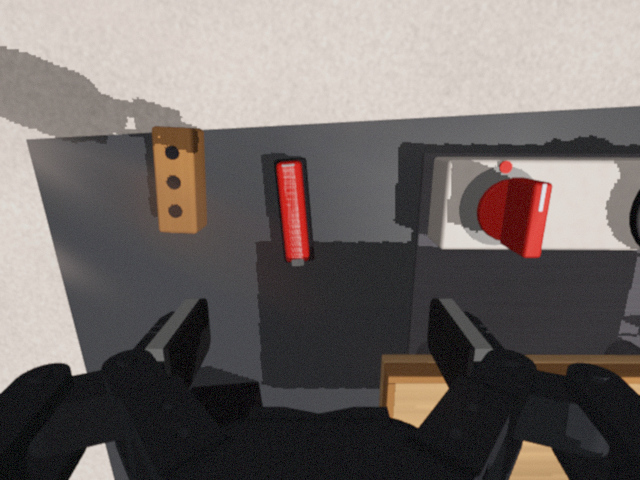

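```bash
cat >>h.py <<'E'
def go(x,y,z,yaw):
    s=read_state();Rc=R.from_euler("xyz",s["tool_rot"]);d=Rc.inv().apply(np.array([x,y,z])-s["eef_pos"])/300
    r=(Rc.inv()*R.from_euler("xyz",[np.pi,0,yaw])).as_rotvec()/(np.pi/2);print("go",d.round(3),r.round(3))
E
python3 - <<'E'
from h import *
w=Cam("wrist")
d=w.at([(172,152),(174,182),(175,210)],42);print("dots",d.round(1))
print("st",w.at([(277,162),(302,160),(289,262),(310,258)],36).round(1))
# black base / dots via threshold
go(435,-257,120,np.pi+.03)
E
```

```text
dots [[ 367.1 -373.3   42. ]
 [ 397.3 -376.    42. ]
 [ 426.6 -379.5   42. ]]
st [[ 382.5 -268.5   36. ]
 [ 381.7 -242.4   36. ]
 [ 492.6 -263.7   36. ]
 [ 489.  -240.    36. ]]
go [-0.03  -0.098  0.505] [ 0.001 -0.    -0.05 ]
```

Emit:
move_arm:
  rows: "-.033 -.091 .12 0 0 -.05 -1;-.033 -.091 .24 0 0 -.05 -1;-.033 -.091 .36 0 0 -.05 -1;-.033 -.091 .48 0 0 -.05 -1;-.033 -.091 .6 0 0 -.05 -1;-.033 -.091 .7 0 0 -.05 -1;-.033 -.091 .77 0 0 -.05 -1;-.033 -.091 .803 0 0 -.05 -1;-.033 -.091 .803 0 0 -.05 -1;-.033 -.091 .803 0 0 -.05 -1"

```text
clock: 24.2
eef_pos: [436.5, -256.1, 31.3]
tool_rot: [3.141, 0.0, -3.112]
force: [-0.1, -1.5, -0.1]
width: 85.4
gripper_force: 0.0
```

Emit:
move_arm:
  rows: "0 0 0 0 0 0 1;0 0 0 0 0 0 1;0 0 0 0 0 0 1;0 0 0 0 0 0 1;0 0 0 0 0 0 1;0 0 0 0 0 0 1;0 0 0 0 0 0 1;0 0 -.05 0 0 0 1;0 0 -.1 0 0 0 1;0 0 -.1 0 0 0 1"

```text
clock: 25.03
eef_pos: [437.0, -257.8, 62.8]
tool_rot: [-3.14, 0.003, -3.113]
force: [-0.2, -0.6, -0.0]
width: -0.4
gripper_force: 0.0
```

```bash
python3 - <<'E'
from h import *
s=read_state();print(s["eef_pos"],s["tool_rot"],s["qpos"].round(2))
a=Cam("scene");b=Cam("side")
cv2.imwrite("pics/c9.png",np.hstack([a.img[200:440,100:480][:, :380],b.img[140:380,230:450]]))
E
```

```text
[ 437.0402404  -257.76945802   62.84351043] [-3.13966018e+00  2.90355507e-03 -3.11346721e+00] [ 0.33  0.69  0.22  2.05 -0.35  0.43  2.42]
```

View pics/c9.png

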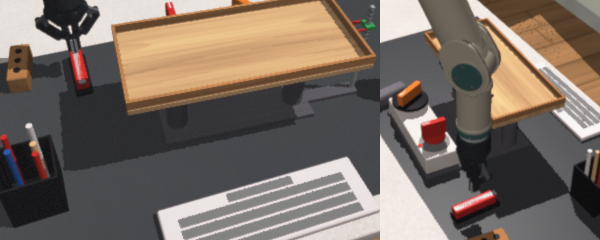

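Emit:
move_arm:
  rows: "0 0 -.14 0 0 0 -1;0 0 -.28 0 0 0 -1;0 0 -.42 0 0 0 -1;0 0 -.5 0 0 0 -1;0 0 -.5 0 0 0 -1"

```text
clock: 25.55
eef_pos: [438.6, -258.7, 215.4]
tool_rot: [-3.137, 0.008, -3.113]
force: [0.5, -0.9, 0.7]
width: 61.0
gripper_force: 0.0
```

```bash
python3 - <<'E'
from h import *
s=read_state();print(s["eef_pos"],s["tool_rot"])
w=Cam("wrist");cv2.imwrite("pics/w10.png",w.img)
for k in w.blobs((0,130,90),(12,255,255),200): print("red",w.rect(k,36),cv2.boundingRect(k))
E
```

```text
[ 438.57641616 -258.72555674  215.35078211] [-3.13726579  0.00789915 -3.11327199]
red (array([457.3,  -3.5]), array([93.4, 92.9]), -1.5) (544, 190, 96, 99)
red (array([ 436.3, -256.9]), array([108.5,  25.8]), 1.2) (307, 149, 29, 117)
```

View pics/w10.png

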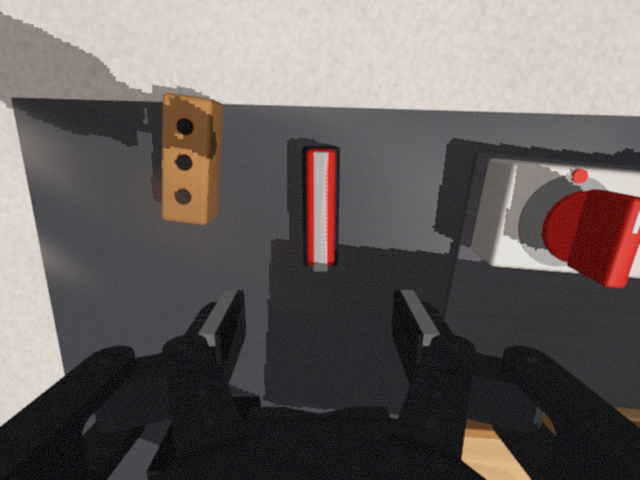

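```bash
python3 - <<'E'
from h import *
go(436.5,-257,26,np.pi+.022)
E
```

```text
go [0.006 0.004 0.623] [-0.001  0.003  0.004]
```

Emit:
move_arm:
  rows: ".006 .004 .12 0 .003 .004 -1;.006 .004 .24 0 .003 .004 -1;.006 .004 .36 0 .003 .004 -1;.006 .004 .48 0 .003 .004 -1;.006 .004 .58 0 .003 .004 -1;.006 .004 .617 0 .003 .004 -1;.006 .004 .617 0 .003 .004 -1;.006 .004 .617 0 .003 .004 -1"

```text
clock: 26.27
eef_pos: [433.3, -255.6, 25.3]
tool_rot: [3.141, -0.007, -3.12]
force: [0.0, 1.3, -0.4]
width: 85.3
gripper_force: 0.0
```

Emit:
move_arm:
  rows: "0 0 0 0 0 0 1;0 0 0 0 0 0 1;0 0 0 0 0 0 1;0 0 0 0 0 0 1;0 0 0 0 0 0 1;0 0 0 0 0 0 1;0 0 0 0 0 0 1"

```text
clock: 26.85
eef_pos: [435.0, -255.9, 27.0]
tool_rot: [-3.141, -0.003, -3.119]
force: [-0.3, 1.1, 6.2]
width: 0.8
gripper_force: 3.2
```

```bash
python3 - <<'E'
from h import *
s=read_state();print(s["eef_pos"],s["width"],s["gripper_force"])
a=Cam("scene");b=Cam("side")
cv2.imwrite("pics/c11.png",np.hstack([cv2.resize(a.img[210:310,130:230],(400,400),interpolation=cv2.INTER_CUBIC),cv2.resize(b.img[280:380,280:380],(400,400),interpolation=cv2.INTER_CUBIC)]))
E
```

```text
[ 435.04570032 -255.91740401   27.0294457 ] 0.7807016337963127 3.1587203114759177
```

View pics/c11.png

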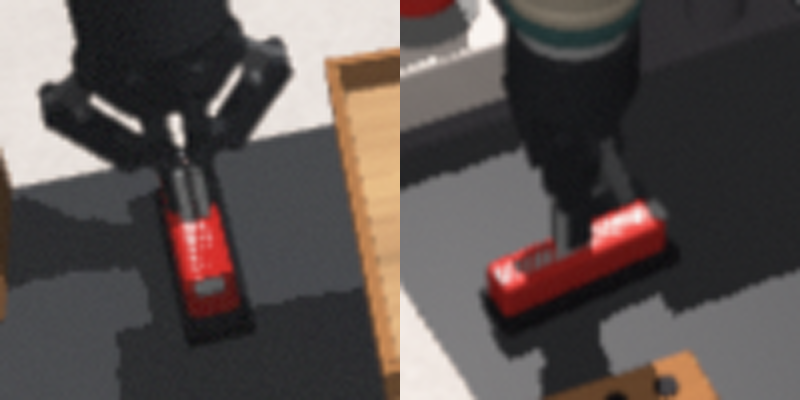

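```bash
python3 - <<'E'
from h import *
a=Cam("scene");b=Cam("side")
print(tri(a,(177.5,265.5),b,(323.7,342.5)))
for c in(a,b): print(c.proj([[435,-256,13],[435,-256,36],[376,-258,36],[496,-255,36]]).round(1), [cv2.boundingRect(k) for k in c.blobs((0,130,90),(12,255,255),150)])
E
```

```text
(array([ 437.5, -258.9,   29.5]), np.float64(4.4))
[[180.7 269.2]
 [178.9 261.4]
 [174.5 244.2]
 [183.3 280.8]] []
[[322.8 347.5]
 [322.9 340.8]
 [300.9 350.4]
 [345.  331.5]] [(272, 256, 24, 28), (247, 221, 24, 25), (302, 335, 44, 23)]
```

Emit:
move_arm:
  rows: "0 0 -.05 0 0 0 -1;0 0 -.05 0 0 0 -1;0 0 -.05 0 0 0 -1;0 0 -.05 0 0 0 -1;0 0 -.05 0 0 0 -1;0 0 -.01 0 0 0 -1;0 0 .02 0 0 0 -1;0 0 .032 0 0 0 -1;0 0 .032 0 0 0 -1"

```text
clock: 27.8
eef_pos: [433.1, -255.2, 15.0]
tool_rot: [3.14, -0.007, -3.12]
force: [-0.5, -0.1, 0.5]
width: 85.1
gripper_force: 0.0
```

Emit:
move_arm:
  rows: "0 0 0 0 0 0 1;0 0 0 0 0 0 1;0 0 0 0 0 0 1;0 0 0 0 0 0 1;0 0 0 0 0 0 1;0 0 0 0 0 0 1;0 0 0 0 0 0 1"

```text
clock: 28.38
eef_pos: [434.3, -256.0, 16.9]
tool_rot: [-3.141, -0.004, -3.12]
force: [-1.0, 0.3, 5.3]
width: 23.8
gripper_force: 59.5
```

Emit:
move_arm:
  rows: "0 0 -.05 0 0 0 1;0 0 -.15 0 0 0 1;0 0 -.28 0 0 0 1;0 0 -.4 0 0 0 1;0 0 -.54 0 0 0 1;0 0 -.68 0 0 0 1;0 0 -.82 0 0 0 1;0 0 -.9 0 0 0 1;0 0 -.9 0 0 0 1"

```text
clock: 29.13
eef_pos: [437.9, -257.5, 291.7]
tool_rot: [-3.137, 0.005, -3.119]
force: [0.6, 0.0, -1.0]
width: 23.9
gripper_force: 59.5
```

```bash
python3 - <<'E'
from h import *
s=read_state();print(s["eef_pos"],s["tool_rot"],s["width"])
a=Cam("scene");w=Cam("wrist")
cv2.imwrite("pics/c12.png",np.hstack([a.img[150:390,80:480],cv2.resize(w.img,(320,240))]))
# tray rim corners via scene
k=a.blobs((8,60,60),(22,255,255),3000)[0]
print(a.rect(k,194)); h=cv2.approxPolyDP(cv2.convexHull(k),12,True)[:,0];print(h,a.at(h,194).round(1))
E
```

```text
[ 437.89149141 -257.48842994  291.73501623] [-3.13689923  0.00506348 -3.11940863] 23.901373399534297
(array([638.9,  22.4]), array([431.2, 258. ]), 86.7)
[[476 256]
 [228 315]
 [211 225]
 [427 191]] [[ 754.6  230.1  194. ]
 [ 754.6 -198.1  194. ]
 [ 533.2 -185.2  194. ]
 [ 557.5  240.5  194. ]]
```

View pics/c12.png

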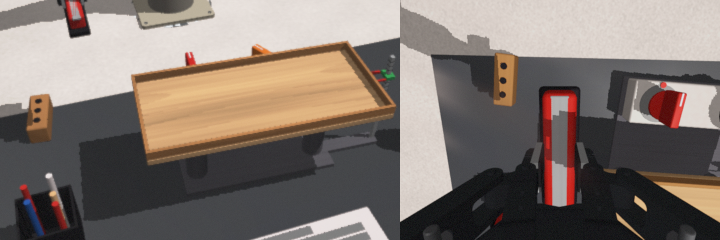

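```bash
python3 - <<'E'
from h import *
go(633,-102,275,3.087)
E
```

```text
go [-0.67   0.496  0.037] [-0.    -0.002  0.049]
```

Emit:
move_arm:
  rows: "-.06 .05 0 0 0 .049 1;-.17 .13 0 0 0 .049 1;-.28 .21 .037 0 0 .049 1;-.38 .28 .037 0 0 .049 1;-.48 .36 .037 0 0 .049 1;-.57 .42 .037 0 0 .049 1;-.63 .466 .037 0 0 .049 1;-.67 .496 .037 0 0 .049 1;-.67 .496 .037 0 0 .049 1;-.67 .496 .037 0 0 .049 1"

```text
clock: 30.07
eef_pos: [631.7, -101.6, 271.2]
tool_rot: [-3.141, -0.01, 3.088]
force: [-0.8, -0.3, -1.6]
width: 24.3
gripper_force: 59.4
```

```bash
python3 - <<'E'
from h import *
s=read_state();print(s["eef_pos"],s["tool_rot"],s["width"],s["qpos"].round(2))
go(633,-102,195,3.087)
w=Cam("wrist");
for k in w.blobs((0,130,80),(8,255,255),400): print(cv2.boundingRect(k))
E
```

```text
[ 631.65349963 -101.61367176  271.15187432] [-3.14136042 -0.01021087  3.08807977] 24.263767422465524 [-0.12  0.6   0.4   1.48 -0.25  1.12  1.85]
go [-0.007 -0.001  0.254] [-0.    -0.007  0.001]
(285, 181, 69, 233)
(42, 324, 55, 48)
(0, 279, 58, 42)
```

Emit:
move_arm:
  rows: "-.007 0 .08 0 -.007 0 1;-.007 0 .15 0 -.007 0 1;-.007 0 .2 0 -.007 0 1;-.007 0 .23 0 -.007 0 1;-.007 0 .245 0 -.007 0 1;-.007 0 .25 0 -.007 0 1;-.007 0 .254 0 -.007 0 1;-.007 0 .254 0 -.007 0 1"

```text
clock: 30.78
eef_pos: [635.0, -103.0, 198.8]
tool_rot: [-3.141, 0.008, 3.086]
force: [-0.2, 0.7, -2.2]
width: 24.0
gripper_force: 59.4
```

Emit:
move_arm:
  rows: "0 0 0 0 0 0 1;0 0 .005 0 0 0 1;0 0 .01 0 0 0 1;0 0 .01 0 0 0 1"

```text
clock: 31.12
eef_pos: [634.6, -102.5, 195.0]
tool_rot: [-3.141, 0.006, 3.087]
force: [0.1, -0.2, -1.5]
width: 24.3
gripper_force: 59.4
```

Emit:
move_arm:
  rows: "0 0 .003 0 0 0 1;0 0 .006 0 0 0 1;0 0 .006 0 0 0 1"

```text
clock: 31.37
eef_pos: [634.9, -102.6, 193.4]
tool_rot: [-3.141, 0.007, 3.087]
force: [0.3, 0.3, -0.5]
width: 24.4
gripper_force: 59.7
```

Emit:
move_arm:
  rows: "0 0 .004 0 0 0 1;0 0 .004 0 0 0 1;0 0 .004 0 0 0 -.2;0 0 .004 0 0 0 -.4;0 0 .004 0 0 0 -.4;0 0 .004 0 0 0 -.4;0 0 -.03 0 0 0 -.4;0 0 -.12 0 0 0 -.4;0 0 -.26 0 0 0 -.4;0 0 -.4 0 0 0 -.4;0 0 -.4 0 0 0 -1"

```text
clock: 32.28
eef_pos: [638.2, -104.4, 322.9]
tool_rot: [-3.139, 0.022, 3.086]
force: [2.2, -1.1, 0.8]
width: 70.3
gripper_force: 0.0
```

```bash
python3 - <<'E'
from h import *
s=read_state();print(s["eef_pos"],s["tool_rot"],s["width"],s["qpos"].round(2))
w=Cam("wrist")
for k in w.blobs((0,130,80),(8,255,255),400): print(w.rect(k,212),cv2.boundingRect(k))
b=Cam("side")
for k in b.blobs((0,130,80),(8,255,255),150): print("side",cv2.boundingRect(k),b.rect(k,212))
# speaker dots in side view
for k in b.blobs((5,90,60),(20,255,200),150): print("or",cv2.boundingRect(k),b.rect(k,42))
m=cv2.inRange(b.hsv[360:410,300:370],(0,0,0),(180,255,60));c,_=cv2.findContours(m,cv2.RETR_EXTERNAL,cv2.CHAIN_APPROX_NONE)
for k in c:
    if len(k)>4: p=k[:,0].mean(0)+[300,360];print("dot",p,len(k),b.at(p,42).round(1))
go(397,-376,220,np.pi-.1)
E
```

```text
[ 638.19035161 -104.43127858  322.92830663] [-3.13908505  0.02198787  3.0863537 ] 70.25546965450513 [-0.12  0.56  0.42  1.42 -0.23  1.19  1.83]
(array([ 637.2, -102.2]), array([109.4,  26.1]), -3.1) (304, 152, 37, 144)
side (272, 256, 24, 28) (array([ 382.2, -167.3]), array([93.3, 52. ]), 63.3)
side (344, 219, 42, 18) (array([ 628.7, -121.2]), array([114.5,  46.6]), -13.4)
or (380, 128, 260, 283) (array([1037.9,  -92.8]), array([1313.2,  241.2]), 89.9)
or (0, 20, 91, 172) (array([  90.9, 1612. ]), array([1699.2,  312.1]), 83.8)
or (274, 158, 141, 111) (array([742.2, 206. ]), array([540.9, 250.7]), 87.3)
or (308, 368, 52, 39) (array([ 389.4, -389. ]), array([117.3,  67.1]), -5.7)
or (321, 126, 33, 35) (array([937.6, 557.9]), array([251. , 114.6]), 60.0)
or (247, 220, 25, 27) (array([473.3, 197.4]), array([126.5,  51.1]), 27.9)
dot [340.    391.375] 8 [[ 394.  -407.2   42. ]]
dot [340.20863309 399.41726619] 139 [[ 383.8 -425.8   42. ]]
dot [367.91011236 380.7752809 ] 89 [[ 462.  -411.6   42. ]]
go [ 0.746 -0.952  0.313] [-0.     0.008  0.029]
```

Emit:
move_arm:
  rows: ".746 -.952 .0 0 .008 .03 -1;.746 -.952 .0 0 .008 .03 -1;.746 -.952 .0 0 .008 .03 -1;.746 -.952 .0 0 .008 .03 -1;.746 -.952 .0 0 .008 .03 -1;.746 -.952 .1 0 .008 .03 -1;.746 -.952 .2 0 .008 .03 -1;.746 -.952 .3 0 .008 .03 -1;.746 -.952 .313 0 .008 .03 -1;.746 -.952 .313 0 .008 .03 -1;.746 -.952 .313 0 .008 .03 -1"

```text
clock: 33.3
eef_pos: [389.6, -376.7, 214.4]
tool_rot: [3.139, -0.014, 3.033]
force: [-0.7, 0.6, -0.4]
width: 85.4
gripper_force: 0.0
```

```bash
python3 - <<'E'
from h import *
s=read_state();print(s["eef_pos"],s["tool_rot"],s["qpos"].round(2))
w=Cam("wrist")
for k in w.blobs((5,90,60),(22,255,255),1500): print(w.rect(k,42),cv2.boundingRect(k))
x,y=w.proj([[397,-376,42]])[0].astype(int);print(x,y)
m=cv2.inRange(w.hsv,(0,0,0),(180,255,70));m=m[max(y-70,0):y+70,max(x-35,0):x+35]
c,_=cv2.findContours(m,cv2.RETR_LIST,cv2.CHAIN_APPROX_NONE)
for k in c:
    if 60<cv2.contourArea(k)<1000: p=k[:,0].mean(0)+[max(x-35,0),max(y-70,0)];print(p,cv2.contourArea(k),w.at(p,42).round(1))
go(397,-376,22,np.pi-.108)
E
```

```text
[ 389.60742987 -376.65075129  214.41720317] [ 3.13947451 -0.01440413  3.03250776] [ 0.42  0.52  0.43  1.83 -0.27  0.87  2.45]
(array([ 395.3, -377.1]), array([110.8,  41.9]), -5.3) (294, 162, 48, 120)
319 225
[318.5        257.21052632] 130.0 [[ 426.9 -380.    42. ]]
[318.07894737 225.55263158] 139.0 [[ 396.8 -377.2   42. ]]
[317.79487179 192.33333333] 144.5 [[ 366.6 -374.1   42. ]]
go [-0.022 -0.001  0.646] [ 0.001 -0.007  0.001]
```

Emit:
move_arm:
  rows: "-.019 -.003 .12 0 -.007 0 -1;-.019 -.003 .24 0 -.007 0 -1;-.019 -.003 .36 0 -.007 0 -1;-.019 -.003 .48 0 -.007 0 -1;-.019 -.003 .58 0 -.007 0 -1;-.019 -.003 .63 0 -.007 0 -1;-.019 -.003 .652 0 -.007 0 -1;-.019 -.003 .652 0 -.007 0 -1;-.019 -.003 .652 0 -.007 0 -1"

```text
clock: 34.1
eef_pos: [401.0, -376.8, 23.2]
tool_rot: [-3.141, 0.006, 3.041]
force: [0.4, 0.4, 0.8]
width: 85.0
gripper_force: 0.0
```

Emit:
move_arm:
  rows: "0 0 0 0 0 0 1;0 0 0 0 0 0 1;0 0 0 0 0 0 1;0 0 0 0 0 0 1;0 0 0 0 0 0 1;0 0 0 0 0 0 1;0 0 0 0 0 0 1"

```text
clock: 34.68
eef_pos: [400.4, -377.4, 23.8]
tool_rot: [-3.14, 0.007, 3.04]
force: [-0.9, 0.0, 7.7]
width: 40.1
gripper_force: 60.4
```

Emit:
move_arm:
  rows: "0 0 -.05 0 0 0 1;0 0 -.15 0 0 0 1;0 0 -.28 0 0 0 1;0 0 -.42 0 0 0 1;0 0 -.56 0 0 0 1;0 0 -.7 0 0 0 1;0 0 -.84 0 0 0 1;0 0 -.9 0 0 0 1;0 0 -.9 0 0 0 1;0 0 -.9 0 0 0 1"

```text
clock: 35.52
eef_pos: [398.6, -376.5, 293.2]
tool_rot: [-3.141, 0.007, 3.04]
force: [-0.3, -0.1, -2.7]
width: 40.2
gripper_force: 61.8
```

```bash
python3 - <<'E'
from h import *
s=read_state();print(s["eef_pos"],s["width"])
go(647,-178,290,3.087);go(647,22,290,3.087)
E
```

```text
[ 398.57404747 -376.54341749  293.17552595] 40.210971743279615
go [-0.756  0.743  0.015] [-0.001  0.004 -0.03 ]
go [-0.689  1.406  0.014] [-0.001  0.004 -0.03 ]
```

Emit:
move_arm:
  rows: "-.03 .06 0 0 0 0 1;-.08 .16 0 0 0 0 1;-.135 .27 0 0 0 0 1;-.19 .38 0 0 0 0 1;-.245 .49 0 0 0 0 1;-.3 .6 0 0 0 0 1;-.35 .7 0 0 0 0 1"

```text
clock: 36.1
eef_pos: [523.8, -175.3, 290.2]
tool_rot: [3.14, -0.0, 3.041]
force: [0.8, -0.2, -1.9]
width: 39.7
gripper_force: 61.7
```

Emit:
move_arm:
  rows: "-.055 .11 0 0 .004 -.03 1;-.11 .22 0 0 .004 -.03 1;-.165 .33 0 0 .004 -.03 1;-.22 .44 0 0 .004 -.03 1;-.27 .55 0 0 .004 -.03 1;-.31 .65 0 0 .004 -.03 1;-.339 .706 .014 0 .004 -.03 1;-.339 .706 .014 0 .004 -.03 1;-.339 .706 .014 0 .004 -.03 1"

```text
clock: 36.85
eef_pos: [645.6, 23.5, 285.4]
tool_rot: [-3.141, -0.008, 3.089]
force: [-0.1, -0.9, -1.8]
width: 40.1
gripper_force: 61.7
```

```bash
python3 - <<'E'
from h import *
s=read_state();print(s["eef_pos"],s["tool_rot"],s["width"])
go(647,22,203,3.087)
E
```

```text
[645.62375723  23.45760451 285.43035   ] [-3.14053672 -0.00774837  3.089363  ] 40.11475309013656
go [-0.007 -0.004  0.275] [-0.001 -0.005  0.002]
```

Emit:
move_arm:
  rows: "-.007 -.004 .1 0 -.005 .002 1;-.007 -.004 .19 0 -.005 .002 1;-.007 -.004 .24 0 -.005 .002 1;-.007 -.004 .265 0 -.005 .002 1;-.007 -.004 .278 0 -.005 .002 1;-.007 -.004 .278 0 -.005 .002 1;-.007 -.004 .278 0 -.005 .002 1;-.007 -.004 .278 0 -.005 .002 1"

```text
clock: 37.52
eef_pos: [649.8, 20.1, 206.9]
tool_rot: [-3.141, 0.009, 3.083]
force: [-0.2, -0.3, -1.3]
width: 40.1
gripper_force: 61.7
```

Emit:
move_arm:
  rows: "0 0 .008 0 0 0 1;0 0 .014 0 0 0 1;0 0 .018 0 0 0 1;0 0 .018 0 0 0 1"

```text
clock: 37.85
eef_pos: [648.9, 20.6, 200.1]
tool_rot: [-3.141, 0.006, 3.084]
force: [-0.0, 0.1, -2.1]
width: 39.8
gripper_force: 61.8
```

Emit:
move_arm:
  rows: "0 0 .004 0 0 0 1;0 0 .007 0 0 0 1;0 0 .007 0 0 0 1"

```text
clock: 38.1
eef_pos: [649.0, 20.7, 199.9]
tool_rot: [3.141, 0.007, 3.084]
force: [-4.1, 1.5, 8.3]
width: 39.8
gripper_force: 62.8
```

Emit:
move_arm:
  rows: "0 0 -.003 0 0 0 1;0 0 -.003 0 0 0 -.4;0 0 -.003 0 0 0 -.4;0 0 -.003 0 0 0 -.4;0 0 -.003 0 0 0 -.4;0 0 -.03 0 0 0 -.4;0 0 -.12 0 0 0 -.4;0 0 -.26 0 0 0 -.4;0 0 -.4 0 0 0 -.4;0 0 -.4 0 0 0 -1;0 0 -.4 0 0 0 -1"

```text
clock: 39.02
eef_pos: [650.1, 20.2, 322.0]
tool_rot: [3.141, 0.013, 3.083]
force: [-1.3, -0.4, -0.6]
width: 81.4
gripper_force: 0.0
```

```bash
python3 - <<'E'
from h import *
s=read_state();print(s["eef_pos"],s["tool_rot"],s["width"])
w=Cam("wrist")
for k in w.blobs((0,130,80),(8,255,255),400): print("red",w.rect(k,212),cv2.boundingRect(k))
m=cv2.inRange(w.hsv[100:330,250:400],(0,0,0),(180,255,70))
c,_=cv2.findContours(m,cv2.RETR_LIST,cv2.CHAIN_APPROX_NONE)
for k in c:
    if 60<cv2.contourArea(k)<1500: p=k[:,0].mean(0)+[250,100];print(p,cv2.contourArea(k),w.at(p,218).round(1))
b=Cam("side")
for (x,y) in [(220,245),(230,240),(238,234),(245,230)]: print(b.hsv[y,x])
k=b.blobs((100,5,60),(179,60,140),100)
for q in k: print(cv2.boundingRect(q),b.rect(q,36)) if cv2.boundingRect(q)[0]<270 else 0
go(445,232,260,np.pi-.1)
E
```

```text
[650.10708144  20.1575097  322.04512237] [3.14136371 0.01349547 3.0833817 ] 81.42957398761959
red (array([638.1, -90.8]), array([109.4,  20.6]), 1.2) (137, 148, 47, 145)
red (array([ 636.8, -112.1]), array([108.8,   7.5]), -4.6) (124, 147, 27, 145)
[322.78994083 315.73668639] 869.0 [[717.   20.1 218. ]]
[318.94 266.52] 234.0 [[676.1  19.4 218. ]]
[318.45283019 227.20754717] 265.5 [[645.9  20.7 218. ]]
[318.35087719 184.85964912] 289.5 [[615.4  22.4 218. ]]
[120  11  45]
[143  16  63]
[145  16  98]
[145  14 109]
(181, 172, 124, 132) (array([494.6, 214. ]), array([560.8, 320.4]), -89.9)
go [0.717 0.664 0.189] [-0.     0.004  0.027]
```

Emit:
move_arm:
  rows: ".3 .25 0 0 0 .027 -1;.3 .25 0 0 0 .027 -1;.5 .4 0 0 0 .027 -1;.717 .664 0 0 .004 .027 -1;.717 .664 0 0 .004 .027 -1;.717 .664 .1 0 .004 .027 -1;.717 .664 .16 0 .004 .027 -1;.717 .664 .16 0 .004 .027 -1;.717 .664 .16 0 .004 .027 -1;.717 .664 .16 0 .004 .027 -1;.717 .664 .16 0 .004 .027 -1"

```text
clock: 40.03
eef_pos: [446.4, 230.7, 268.7]
tool_rot: [-3.14, 0.001, 3.04]
force: [0.5, -0.5, 0.4]
width: 85.4
gripper_force: 0.0
```

```bash
python3 - <<'E'
from h import *
s=read_state();print(s["eef_pos"],s["tool_rot"],s["width"],s["qpos"].round(2))
w=Cam("wrist")
hs=w.hsv[100:300,200:440]
print(w.hsv[120:280:20,200:440:20,2])
for t in (75,85,95):
    for k in w.blobs((0,0,t),(179,45,170),1200): 
        r=cv2.boundingRect(k)
        if r[2]<200: print(t,w.rect(k,36),r)
E
```

```text
[446.40302373 230.71509889 268.70830381] [-3.14024487e+00  7.65345561e-04  3.03951747e+00] 85.37903903819151 [-0.82  0.38  0.4   1.87 -0.18  0.93  1.13]
[[ 83  85  89  91  94  92  67  93  98  95  99  98]
 [ 82  87  81  90  85  80 136  98  94  94  99 101]
 [ 50  48  48  65  88  47 138 140  91  90  99  98]
 [ 46  41 218 205  87  45 130 148  88  94  91 101]
 [ 78  60  47 209  77  86 101 141  89  94  95 101]
 [147  74  62 210  91  88  50 139 121  89  97 102]
 [215 143  66 210  98  89  81  87  86  87  95  94]
 [ 78 214  74 105 100  83  86  84  86  87  91  91]]
75 (array([654.2, 254.7]), array([227.4,  83.1]), 49.6) (261, 334, 172, 92)
75 (array([816.8, 488.9]), array([76.4, 61. ]), 84.3) (510, 442, 58, 38)
85 (array([489.8, 156.1]), array([185. ,  70.3]), 0.2) (208, 161, 80, 162)
85 (array([442.5, -54. ]), array([84.8, 53.3]), -7.5) (26, 186, 56, 77)
95 (array([489. , 151.9]), array([183.9,  69.8]), -2.3) (208, 162, 80, 161)
95 (array([443.4, -53.1]), array([85.2, 51.3]), -10.3) (29, 186, 53, 77)
```

Threshold nearer 112–165 separates the case from the mat.

```bash
python3 - <<'E'
from h import *
w=Cam("wrist")
for t in (105,112,118):
    m=cv2.inRange(cv2.GaussianBlur(w.hsv[:,:,2],(5,5),0),t,165);m[:,:295]=0;m[:,440:]=0;m[:110]=0;m[300:]=0
    m=cv2.morphologyEx(cv2.morphologyEx(m,cv2.MORPH_OPEN,np.ones((5,5))),cv2.MORPH_CLOSE,np.ones((9,9)))
    c,_=cv2.findContours(m,cv2.RETR_EXTERNAL,cv2.CHAIN_APPROX_NONE)
    k=max(c,key=cv2.contourArea)[:,0];print(t,w.rect(k,36),cv2.boundingRect(k),cv2.contourArea(k))
    print([ (r,np.nonzero(m[r])[0][[0,-1]]) for r in range(145,235,15)if m[r].any()])
E
```

```text
105 (array([426.6, 247.9]), array([114.2,  36.3]), 11.2) (303, 125, 59, 111) 3583.0
[(145, array([304, 340])), (160, array([308, 344])), (175, array([314, 349])), (190, array([318, 353])), (205, array([322, 357])), (220, array([328, 361]))]
112 (array([426.6, 248.1]), array([112.9,  34.7]), 11.3) (304, 126, 58, 110) 3360.5
[(145, array([305, 339])), (160, array([310, 344])), (175, array([315, 348])), (190, array([319, 352])), (205, array([323, 356])), (220, array([329, 360]))]
118 (array([426.8, 248.5]), array([111.6,  33.4]), 11.8) (305, 127, 56, 107) 3139.0
[(145, array([305, 339])), (160, array([311, 343])), (175, array([316, 348])), (190, array([320, 351])), (205, array([324, 356])), (220, array([330, 360]))]
```

```bash
python3 - <<'E'
from h import *
go(427,248,18,np.pi+.197)
E
```

```text
go [0.073 0.051 0.837] [-0.     0.001 -0.191]
```

Emit:
move_arm:
  rows: ".073 .051 .1 0 0 -.08 -1;.073 .051 .2 0 0 -.15 -1;.073 .051 .3 0 0 -.191 -1;.073 .051 .42 0 0 -.191 -1;.073 .051 .55 0 0 -.191 -1;.073 .051 .66 0 0 -.191 -1;.073 .051 .76 0 0 -.191 -1;.073 .051 .82 0 0 -.191 -1;.073 .051 .837 0 0 -.191 -1;.073 .051 .837 0 0 -.191 -1;.073 .051 .837 0 0 -.191 -1"

```text
clock: 41.05
eef_pos: [426.4, 249.0, 18.3]
tool_rot: [-3.141, 0.001, -2.943]
force: [-0.4, 0.5, 0.1]
width: 85.3
gripper_force: 0.0
```

Emit:
move_arm:
  rows: "0 0 0 0 0 0 1;0 0 0 0 0 0 1;0 0 0 0 0 0 1;0 0 0 0 0 0 1;0 0 0 0 0 0 1;0 0 0 0 0 0 1;0 0 0 0 0 0 1"

```text
clock: 41.63
eef_pos: [425.7, 249.6, 18.9]
tool_rot: [3.141, 0.002, -2.942]
force: [-0.8, -0.1, 9.9]
width: 39.9
gripper_force: 59.8
```

Gripped at TCP z ≈ 18.9. Lift and go to the tray's left part (local y = +125: about (651, 147)).

Emit:
move_arm:
  rows: "0 0 -.05 0 0 0 1;0 0 -.15 0 0 0 1;0 0 -.28 0 0 0 1;0 0 -.42 0 0 0 1;0 0 -.56 0 0 0 1;0 0 -.7 0 0 0 1;0 0 -.84 0 0 0 1;0 0 -.9 0 0 0 1;0 0 -.9 0 0 0 1;0 0 -.9 0 0 0 1"

```text
clock: 42.47
eef_pos: [425.1, 249.7, 288.6]
tool_rot: [3.14, 0.002, -2.942]
force: [0.1, -0.1, -0.7]
width: 40.0
gripper_force: 61.6
```

```bash
python3 - <<'E'
from h import *
s=read_state();print(s["eef_pos"],s["width"])
go(649,145,285,3.087)
E
```

```text
[425.14877158 249.65111036 288.62578623] 40.021430807342085
go [-0.662 -0.49   0.013] [0.001 0.001 0.162]
```

Emit:
move_arm:
  rows: "-.05 -.04 .013 0 0 .05 1;-.16 -.12 .013 0 0 .1 1;-.27 -.2 .013 0 0 .162 1;-.37 -.28 .013 0 0 .162 1;-.47 -.36 .013 0 0 .162 1;-.56 -.42 .013 0 0 .162 1;-.63 -.466 .013 0 0 .162 1;-.662 -.49 .013 0 0 .162 1;-.662 -.49 .013 0 0 .162 1;-.662 -.49 .013 0 0 .162 1"

```text
clock: 43.3
eef_pos: [647.7, 143.9, 280.9]
tool_rot: [-3.14, -0.005, 3.085]
force: [-0.5, 0.5, -0.9]
width: 39.6
gripper_force: 61.6
```

```bash
python3 - <<'E'
from h import *
s=read_state();print(s["eef_pos"],s["tool_rot"],s["width"])
go(649,145,197,3.087)
E
```

```text
[647.74877309 143.91859865 280.8774537 ] [-3.13987751 -0.00481915  3.0853632 ] 39.57042753885431
go [-0.005  0.004  0.28 ] [-0.001 -0.003 -0.001]
```

Emit:
move_arm:
  rows: "-.003 .002 .1 0 -.003 0 1;-.003 .002 .19 0 -.003 0 1;-.003 .002 .245 0 -.003 0 1;-.003 .002 .27 0 -.003 0 1;-.003 .002 .28 0 -.003 0 1;-.003 .002 .28 0 -.003 0 1;-.003 .002 .28 0 -.003 0 1;-.003 .002 .28 0 -.003 0 1;-.003 .002 .28 0 -.003 0 1"

```text
clock: 44.05
eef_pos: [650.5, 145.3, 201.0]
tool_rot: [3.141, 0.007, 3.087]
force: [-0.1, 1.1, -1.4]
width: 40.1
gripper_force: 61.6
```

Emit:
move_arm:
  rows: "0 0 .005 0 0 0 1;0 0 .01 0 0 0 1;0 0 .01 0 0 0 1"

```text
clock: 44.3
eef_pos: [649.7, 145.2, 196.6]
tool_rot: [-3.141, 0.004, 3.087]
force: [-0.6, 0.7, -1.0]
width: 40.1
gripper_force: 61.6
```

Emit:
move_arm:
  rows: "0 0 .004 0 0 0 1;0 0 .007 0 0 0 1;0 0 .007 0 0 0 1"

```text
clock: 44.55
eef_pos: [650.0, 145.1, 195.2]
tool_rot: [-3.142, 0.005, 3.087]
force: [-0.7, 0.1, 2.5]
width: 39.8
gripper_force: 62.0
```

Contact; release, retreat up and to the robot side, then check everything.

Emit:
move_arm:
  rows: "0 0 0 0 0 0 -.4;0 0 0 0 0 0 -.4;0 0 0 0 0 0 -.4;0 0 0 0 0 0 -.4;0 0 -.03 0 0 0 -.4;0 0 -.12 0 0 0 -.4;0 0 -.26 0 0 0 -.4;0 0 -.4 0 0 0 -.4;0 0 -.54 0 0 0 -1;0 0 -.68 0 0 0 -1;0 0 -.8 0 0 0 -1;0 0 -.8 0 0 0 -1"

```text
clock: 45.55
eef_pos: [651.6, 144.9, 444.7]
tool_rot: [3.138, 0.02, 3.087]
force: [0.8, -0.3, 1.6]
width: 85.6
gripper_force: 0.0
```

Emit:
move_arm:
  rows: ".12 -.12 0 0 0 0 -1;.24 -.24 0 0 0 0 -1;.36 -.36 0 0 0 0 -1;.5 -.4 0 0 0 0 -1;.5 -.4 0 0 0 0 -1;.5 -.4 0 0 0 0 -1;.5 -.4 0 0 0 0 -1;.5 -.4 0 0 0 0 -1"

```text
clock: 46.22
eef_pos: [493.2, 34.4, 434.6]
tool_rot: [3.141, 0.007, 3.088]
force: [0.9, 0.6, -0.7]
width: 85.4
gripper_force: 0.0
```

```bash
python3 - <<'E'
from h import *
s=read_state();print(s["clock"],s["eef_pos"],s["force"].round(1))
w=Cam("wrist");a=Cam("scene")
for k in w.blobs((0,130,80),(8,255,255),60): print("red st/knob",w.rect(k,212),w.rect(k,128),cv2.boundingRect(k))
for k in w.blobs((9,170,120),(20,255,255),300)[:3]: print("wheel",w.rect(k,116))
p=w.proj([[648,147,212]])[0].astype(int);print(p,w.hsv[p[1],p[0]])
m=cv2.inRange(w.hsv,(100,0,50),(179,45,200));m[:, :p[0]-50]=0;m[:,p[0]+50:]=0;m[:p[1]-90]=0;m[p[1]+90:]=0
m=cv2.morphologyEx(m,cv2.MORPH_OPEN,np.ones((3,3)))
c,_=cv2.findContours(m,cv2.RETR_EXTERNAL,cv2.CHAIN_APPROX_NONE);k=max(c,key=cv2.contourArea)[:,0];print("case",w.rect(k,212),cv2.boundingRect(k))
p=w.proj([[646,21,218]])[0].astype(int);m=cv2.inRange(w.hsv,(0,0,0),(180,255,70));x,y=p
c,_=cv2.findContours(m[y-70:y+70,x-30:x+30],cv2.RETR_LIST,cv2.CHAIN_APPROX_NONE)
for k in c:
    if 30<cv2.contourArea(k)<600: print("dot",w.at(k[:,0].mean(0)+[x-30,y-70],218).round(1))
print("green",[cv2.boundingRect(k) for k in a.blobs((45,90,35),(85,255,255),5)],"tips",[cv2.boundingRect(k) for k in a.blobs((0,120,80),(8,255,255),5) if 440<cv2.boundingRect(k)[0]<475])
E
```

```text
46.2167 [493.18917257  34.41611093 434.60733064] [ 0.9  0.6 -0.7]
red st/knob (array([430.7, -28.5]), array([48. , 45.2]), 31.4) (array([432.4, -43.4]), array([58.8, 55.3]), 31.4) (231, 111, 45, 63)
red st/knob (array([634., -99.]), array([115.8,  31.7]), -3.6) (array([ 681.1, -129.7]), array([141.7,  38.8]), -3.6) (191, 284, 34, 91)
red st/knob (array([ 640.9, -297.9]), array([79.1,  8.9]), -56.8) (array([ 689.6, -373. ]), array([96.8, 10.9]), -56.8) (14, 326, 50, 38)
red st/knob (array([ 668.9, -255.6]), array([38.5,  7.4]), -49.2) (array([ 723.9, -321.3]), array([47.1,  9. ]), -49.2) (71, 352, 20, 24)
red st/knob (array([622.7, 242.8]), array([19.3,  6.2]), 87.0) (array([667.3, 288.4]), array([23.6,  7.6]), 87.0) (501, 305, 18, 6)
wheel (array([444.1, 120.8]), array([83.7, 18.4]), 26.8)
[423 331] [143  17 133]
case (array([643.7, 141.9]), array([121.6,  42.5]), -2.9) (401, 279, 41, 96)
dot [[677.   19.2 218. ]]
dot [[647.2  21.1 218. ]]
green [(461, 219, 15, 11)] tips [(451, 220, 10, 5), (457, 228, 9, 4)]
```

```bash
python3 -c "
from cell import *
print(finish_job())"
```

```text
the job is handed in; nothing more can be done
None
```

The job is handed in, and the result call returned no verdict. By my last measurements the tray is raised level with the green collar to within about 1–2 mm, the brake is locked at the red dot, and the stapler, speaker and glasses case lie flat and right way up in the tray.

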